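Fetch the hemmed-in grease tin from the caddy

TASK

For the lantern pump on the service tray I need the squat grease tin that stands hemmed in at the back of the plywood caddy. Take the three tall containers that crowd it out and stand them on the black rubber mat, set the tin down upright in the middle of the tray's empty compartment, and then stand each of the three back in the caddy in the place it came from. Leave the little jar, the tape roll and the lantern glass where they are, and tip nothing over.

Things in the scene. Friction and masses are not known exactly. Their poses are not given: they have to be found in the camera images.
- caddy: Fixed open plywood caddy; inside 150 (x) x 210 (y) mm, walls 9 mm, floor 6 mm above bench; wall at -x (robot side) 34 mm high, others 50 mm. Origin: centre of underside; z up. At the start the grease tin is near x 35, y 0 mm; the tall containers, shuffled, near (-25, 0), (35, 64), (35, -64), with gaps of only 2 to 14 mm to the tin; so has the wall behind it.
- mat: Black rubber mat, 270 (x) x 150 (y) x 3 mm, flat and fixed on the bench, to the left or the right of the caddy: the side area. Origin: centre of its underside; x along its long side.
- tray_bay (a point): Middle of the floor of the empty compartment of a fixed aluminium tray, 2 mm above the bench, z up. The tray (206 x 146 mm, on the other side of the caddy from the mat) has 14 mm high rim and cross wall, 2 mm thick; the far compartment (+x) holds a dismantled brass pump, this near one (-x) is 110 mm in x by 142 mm in y inside; tray centre 46 mm from this point along +x.
- grease_tin_mid (a point): Squat round steel grease tin with grey lid, 56 mm diameter, 44 mm high, straight-sided, about 0.16 kg. Point: its centre, 22 mm above its underside; z up.
- spray_can_mid (a point): Tall container: round aluminium spray can with paper label and white cap, 52 mm diameter, 104 mm high in all; straight-sided up to 80 mm, then a shoulder and a 42 mm wide cap. About 0.2 kg. Point: its centre, 52 mm above its underside; z up. Gripped about 68 mm up, fingertips stay clear of the lower things beside it.
- square_tin_mid (a point): Tall container: box-shaped steel tin with paper label, 48 mm (its x) x 52 mm (its y), straight-sided up to 86 mm; black screw cap (20 mm wide, 12 mm off centre towards its +y) to 100 mm. About 0.22 kg. Point: on its middle axis, 50 mm above its underside; z up. At the start its x is within 5 degrees of the caddy's x. Grip about 68 mm up.
- oil_bottle_mid (a point): Tall container: round white plastic oil bottle with paper label, 50 mm diameter, straight-sided up to 79 mm, then a shoulder and a thin black spout to 102 mm in all. About 0.16 kg. Point: its centre, 51 mm above its underside; z up. Grip about 68 mm up.
- jet_jar_mid (a point): Bystander: small glass jar with steel lid, 35 mm diameter, 44 mm high, in one front corner of the caddy (near x = -45, y = +74 or -74 mm). Point: its centre, 22 mm up.
- tape_roll_mid (a point): Bystander: black roll of tape lying flat in the other front corner of the caddy, 44 mm diameter, 26 mm hole, 19 mm high. Point: its centre.
- lantern_glass_mid (a point): Bystander: clear bulging glass chimney of a lantern, 68 mm widest, 90 mm high, standing on the bench between the robot and the caddy. Point: its centre, 45 mm up.
There are look-alikes about, which are no part of the job. What is shaped like the part that bears oil_bottle_mid but blue or green is not meant.

How it is judged:
On the way, in this order (a step that is already met when the one before it is completed fails the run):
1. the three tall containers all stand upright on the rubber mat (x of spray_can_mid in the frame of mat between -0.125 and 0.125 m and y of spray_can_mid in the frame of mat between -0.065 and 0.065 m and z of spray_can_mid in the frame of mat below 0.06 m and angle between each of spray_can_mid, square_tin_mid, oil_bottle_mid's own z axis and vertical below 0.15 rad and x of square_tin_mid in the frame of mat between -0.125 and 0.125 m and y of square_tin_mid in the frame of mat between -0.065 and 0.065 m and z of square_tin_mid in the frame of mat below 0.058 m and x of oil_bottle_mid in the frame of mat between -0.125 and 0.125 m and y of oil_bottle_mid in the frame of mat between -0.065 and 0.065 m and z of oil_bottle_mid in the frame of mat below 0.059 m), for 0.2 s.
2. the grease tin stands in the middle of the tray's empty compartment while the three tall containers stand on the mat (all of step 1 and horizontal distance between grease_tin_mid and tray_bay below 0.015 m and z of grease_tin_mid in the frame of tray_bay below 0.027 m and angle between grease_tin_mid's own z axis and vertical below 0.1 rad), for 0.2 s.
At the end, for the whole second after the job is handed in: Grease tin upright on the floor of the empty compartment, within 15 mm of its middle; spray can, square tin and oil bottle upright, each within 15 mm of where it stood at the start; jar, tape roll and lantern glass within 15 mm of their starting places; all released and at rest (horizontal distance between grease_tin_mid and tray_bay below 0.015 m and z of grease_tin_mid in the frame of tray_bay below 0.027 m and angle between each of grease_tin_mid, spray_can_mid, square_tin_mid, oil_bottle_mid's own z axis and vertical below 0.1 rad and distance of each of spray_can_mid, square_tin_mid, oil_bottle_mid, jet_jar_mid, tape_roll_mid, lantern_glass_mid from where it was at the start of the episode below 0.015 m and linear speed of each of spray_can, square_tin, oil_bottle, grease_tin below 0.02 m/s); the robot touches nothing.
It fails at once if one of the three tall containers or the grease tin is tipped over (angle between any of spray_can_mid, square_tin_mid, oil_bottle_mid, grease_tin_mid's own z axis and vertical above 0.6 rad).
It fails at once if the jet jar, the tape roll or the lantern glass is tipped over or pushed out of its place (distance of any of jet_jar_mid, tape_roll_mid, lantern_glass_mid from where it was at the start of the episode above 0.02 m or angle between any of jet_jar_mid, tape_roll_mid, lantern_glass_mid's own z axis and vertical above 0.5 rad).
It also fails if it takes over 138 s, if anything falls off the work surface, if the arm or the gripper's body presses on something with over 40 N, if the wrist force passes 120 N, or if a joint passes its speed limit or range.

ROBOT

A 6-joint arm with a two-finger parallel gripper is mounted at the origin on the work surface. World frame = base frame: x ahead of the robot, y to its left, z up, the work surface at z = 0. Lengths are in m, angles in rad, forces in N, time in s.
With the tool pointing down it reaches from about 0.35 to 0.775 m from the base axis. Payload 5.5 kg.
Tool frame: the origin (TCP) lies at the very end of the fingers, on their centre line; the grasp point (between the pads) lies 19 mm behind it; x points along the fingers, y is the direction in which the jaws open and shut, and the axes are right-handed (so a half turn about x gives the same grasp; the last joint's range is limited). The gripper opens to 85 mm and grips with 20 to 120 N. Pads are 22 mm wide; open, the fingers measure 114 mm over their backs; the gripper's body (76 mm by 85 mm) begins 54 mm behind the grasp point. The pads swing forward as they close: fully open they stand 13 mm farther back than shut.
Start: joints at [-1.281, 0.313, 0.046, 1.304, 0, 1.431], TCP at [0.24, -0.523, 0.231] pointing down, gripper open.
Joint ranges: [-2.76, 2.76], [-0.86, 1.69], [-1.03, 1.26], [-2.2, 2.34], [-1.47, 1.5], [-3.14, 3.14]. Speed limits (rad/s): [2.57, 2.57, 3.14, 3.14, 3.14, 3.14].

INTERFACE

Orientations are given as a unit quaternion [w, x, y, z].
In Python, from workcell import env gives the robot as it stands.
- The arm moves only by the tool drive_tool, never from a script. Its argument "plan" is a list that holds one entry, the list of rows, each a list of 7 numbers: the shift along the tool's x, y, z in cm, then the turn, a rotation vector about the tool's x, y, z in degrees, then the opening, from 0 (shut) to 1 (fully open). In form: [[[tx, ty, tz, wx, wy, wz, fingers], ...]]. A call has exactly 5 rows; each row shifts and turns the commanded pose from where the row before left it, along the tool's axes as they then stand; what a row does not reach is not made up. A row lasts 1/12 s, in which the tool goes at most 41.7 mm and 7.16 degrees, less where a joint would pass 70% of its speed; a pose out of reach is approached as far as the arm can. A call with a gripper value outside its range is refused whole. The fingers move at their own pace and stop on an object; "squeeze" is the grip in N (left out, the last holds). Time passes only in rows, so rows that do not move let the fingers close, or fill a call up. It gives the time, the measured TCP pose, the force and the opening at its end, in the units of the state.
- env.get_state(): the state, without advancing time (a new reading comes with each control period).
- env.read_camera(name): name is "scene" or "top" or "wrist"; returns the picture (400x640x3 uint8, red, green, blue); there is no depth.
- env.camera_model(name): a dict with "camera_matrix" (3x3 intrinsics, pixels), "camera_from_world" (4x4, takes a point from world to camera coordinates); the wrist camera has in their place "T_tool_cam" (4x4, takes a point from camera to tool coordinates, whose origin is the TCP and whose axes are the tool frame's). Camera axes: x right, y down, z forward; pixel columns grow to the right and rows downward; lengths in m; the calibration is good to about 2 mm. A picture is of the moment at which its call begins: read the wrist's pose just before it. camera_model takes no time and is no camera call.
- env.hand_in(): hands the job in, once; it reports no verdict.
The state is a dict: "clock": time; "joint_pos": joint angles; "qvel": joint speeds; "tau": joint torques, N m; "tcp_pos": TCP position; "orientation": TCP orientation; "wrist_force": force on the tool from outside, world axes, zero at the start; "ft_torque": the same for the moment, N m; "finger_gap": finger opening in m.
Only numpy, scipy, OpenCV 4.12 (cv2) and the standard library are available. Lean on these libraries where they do the work, as an engineer would, in place of code of your own. Each camera call takes 0.05 s, during which the arm holds its last target.

## Working session

There is one attempt and no reset: what is moved stays moved. The work goes in short steps, Python scripts to look and compute and a tool call to move; the robot and the scene stay as the last step left them, time stands still between calls to the robot, and variables do not carry over. Pictures are saved under pics/ and viewed, and the job is handed in when it is done.

Besides the shell and the picture viewer there is one more tool, called after "Call:" as a command line: name --argument value ..., lists and objects as JSON in quotes. drive_tool: Moves the arm, as the interface text tells. Its arguments: {"type":"object","properties":{"plan":{"type":"array","items":{"type":"array","items":{"type":"array","items":{"type":"number"}}}},"squeeze":{"type":"number"}},"required":["plan"]}

```bash
mkdir -p pics; ls
python3 - <<'E'
from workcell import env
import cv2, numpy as np
print(env.get_state())
for n in ("scene","top","wrist"):
    im=env.read_camera(n); cv2.imwrite(f"pics/{n}0.png",im[:,:,::-1])
    m=env.camera_model(n); print(n,{k:np.round(v,4).tolist() for k,v in m.items()})
E
```

```text
pics
{'clock': 0.0, 'joint_pos': array([-1.28061179e+00,  3.13992396e-01,  4.49774582e-02,  1.30361410e+00,
       -1.93165826e-05,  1.43123592e+00]), 'qvel': array([-0.00102511, -0.00169612, -0.00051137, -0.00024259,  0.00093758,
       -0.00170589]), 'tau': array([-1.07031294e-03, -4.80622101e+01,  2.98534763e+01,  1.94330671e-02,
       -2.54894712e-04, -3.17886688e-06]), 'tcp_pos': array([ 0.23942414, -0.52221148,  0.23041282]), 'orientation': array([-0.15012565, -0.69079001, -0.15141687,  0.69090114]), 'wrist_force': array([-0.11489399, -0.61372699, -0.55386594]), 'ft_torque': array([ 0.02575096, -0.00404205,  0.00467505]), 'finger_gap': 0.08560693560915791}
scene {'camera_matrix': [[452.6055, 0.0, 314.3404], [0.0, 452.6055, 194.5004], [0.0, 0.0, 1.0]], 'camera_from_world': [[-0.5457, 0.838, 0.0013, 0.3162], [0.5801, 0.3788, -0.7211, -0.2949], [-0.6048, -0.3928, -0.6928, 1.3886], [0.0, 0.0, 0.0, 1.0]]}
top {'camera_matrix': [[452.8986, 0.0, 328.809], [0.0, 452.8986, 199.5938], [0.0, 0.0, 1.0]], 'camera_from_world': [[0.002, -1.0, 0.006, 0.0098], [-0.975, -0.0032, -0.2221, 0.5777], [0.2221, -0.0054, -0.975, 1.0991], [0.0, 0.0, 0.0, 1.0]]}
wrist {'camera_matrix': [[293.4897, 0.0, 315.0362], [0.0, 293.4897, 206.3789], [0.0, 0.0, 1.0]], 'T_tool_cam': [[-0.0007, -0.2648, 0.9643, -0.1422], [1.0, 0.0007, 0.0009, -0.0005], [-0.0009, 0.9643, 0.2648, -0.0675], [0.0, 0.0, 0.0, 1.0]]}
```

View pics/scene0.png

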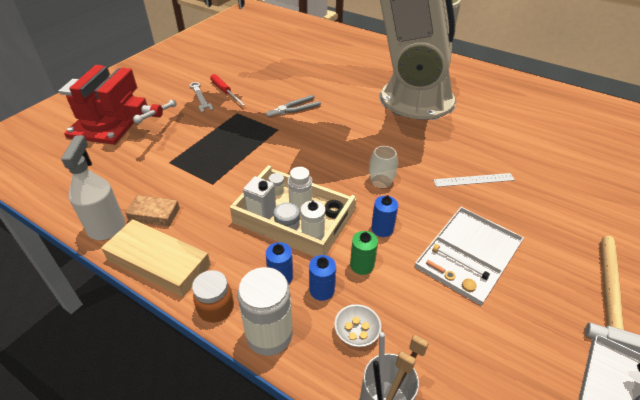

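View pics/top0.png

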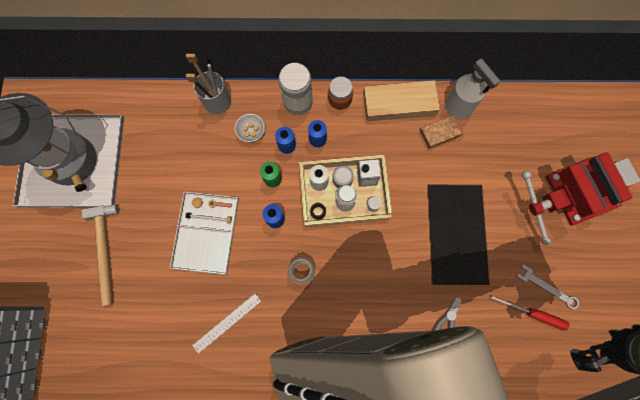

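View pics/wrist0.png

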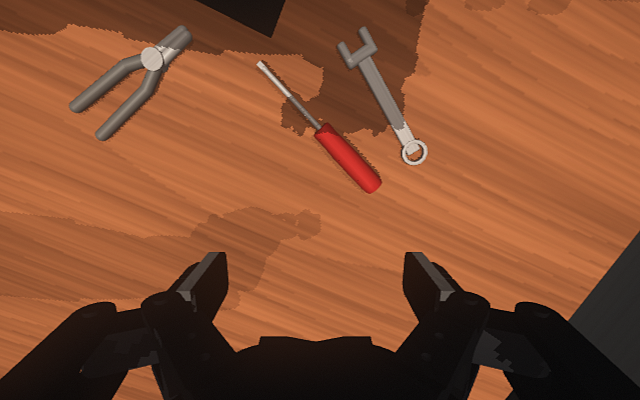

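The scene view shows the caddy around (290,210), with the mat on the robot's right at (225,147) and the tray on the left at (470,253). The top view has the white bottle with the black spout at (319,177), the spray can at (346,197) and the square tin at (370,170). The grease tin is at (343,177), the jar at (374,204) and the tape at (318,211). The blue bottles at (274,215), (285,140) and (317,133) and the green one at (271,174) are look-alikes. The white one in the caddy is the oil bottle meant. I'll confirm that with a crop.

```bash
cat > h.py <<'E'
import numpy as np, cv2
from workcell import env
from scipy.spatial.transform import Rotation as R
def T_tool(s=None):
    s=s or env.get_state(); q=s['orientation']; T=np.eye(4)
    T[:3,:3]=R.from_quat([q[1],q[2],q[3],q[0]]).as_matrix(); T[:3,3]=s['tcp_pos']; return T
def cam(name,T=None):
    m=env.camera_model(name); K=np.array(m['camera_matrix'])
    W=np.array(m['camera_from_world']) if name!='wrist' else np.linalg.inv((T_tool() if T is None else T)@np.array(m['T_tool_cam']))
    return K,W
def ray(c,uv,z):
    K,W=c; Wi=np.linalg.inv(W)
    d=Wi[:3,:3]@np.linalg.solve(K,[uv[0],uv[1],1]); o=Wi[:3,3]
    return o+d*(z-o[2])/d[2]
def proj(c,p):
    K,W=c; q=K@(W@np.append(p,1))[:3]; return q[:2]/q[2]
E
python3 - <<'E'
from h import *
im=cv2.imread('pics/top0.png')
cv2.imwrite('pics/topcrop.png',cv2.resize(im[145:235,240:400],None,fx=5,fy=5,interpolation=cv2.INTER_CUBIC))
g=cv2.imread('pics/scene0.png'); cv2.imwrite('pics/scenecrop.png',cv2.resize(g[150:260,220:370],None,fx=5,fy=5,interpolation=cv2.INTER_CUBIC))
c=cam('top')
m=(im.max(2)<45).astype(np.uint8); m[:180]=0; m[300:]=0; m[:,:420]=0; m[:,495:]=0
k=max(cv2.findContours(m,0,1)[0],key=cv2.contourArea); print(cv2.minAreaRect(k))
P=np.array([ray(c,p[0],.003)[:2] for p in k],np.float32); print('mat',cv2.minAreaRect(P))
for n,uv,z in [('spray',(346,190),.11),('oil',(319,172),.085),('sq',(369,165),.092),('grease',(343,175),.05),('tapetop',(318,211),.025),('jar',(374,203),.05),('glass',(301,270),.045)]: print(n,ray(c,uv,z).round(3))
for uv in [(302,168),(387,158),(391,220),(304,224)]: print(ray(c,uv,.05).round(3))
for uv in [(184,193),(238,200),(225,274),(171,268)]: print('tray',ray(c,uv,.014).round(3))
E
```

```text
((457.977294921875, 235.0010223388672), (100.62337493896484, 56.16927719116211), 87.39744567871094)
mat ((0.49928924441337585, -0.33189618587493896), (0.26368340849876404, 0.1476810723543167), 0.12641116976737976)
spray [ 0.592 -0.031  0.11 ]
oil [0.645 0.037 0.085]
sq [ 0.662 -0.091  0.092]
grease [ 0.648 -0.026  0.05 ]
tapetop [0.556 0.04  0.025]
jar [ 0.572 -0.106  0.05 ]
glass [0.4   0.081 0.045]
[0.667 0.082 0.05 ]
[ 0.695 -0.143  0.05 ]
[ 0.528 -0.149  0.05 ]
[0.516 0.075 0.05 ]
tray [0.606 0.401 0.014]
tray [0.587 0.255 0.014]
tray [0.391 0.279 0.014]
tray [0.406 0.42  0.014]
```

View pics/topcrop.png

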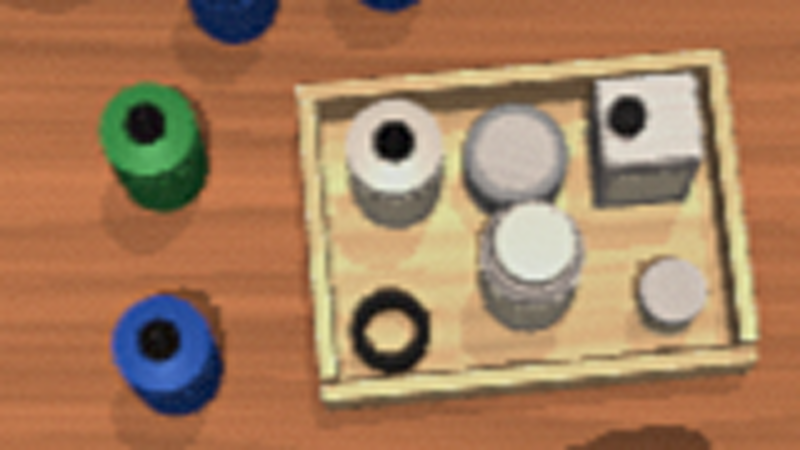

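View pics/scenecrop.png

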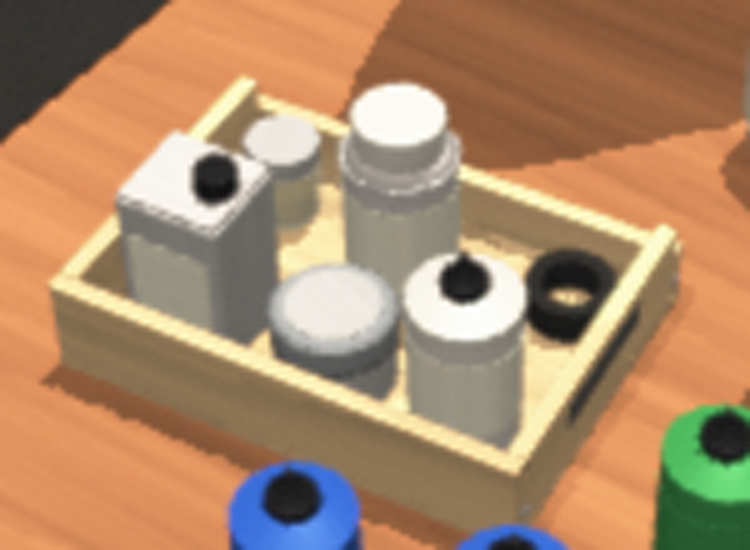

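The crops confirm it. The white bottle with the black spout stands back-left in the caddy, the square tin back-right, the spray can in front and the squat grey-lidded tin between them. Next I'll go over the caddy with the wrist camera.

```bash
cat >> h.py <<'E'
def ang(T): return np.degrees(np.arctan2(T[1,1],T[0,1]))
def plan(target,a=None,grip=1.0,n=None,step=4.0,dec=1,rs=7.0,start=None):
    """rows to reach TCP target (world m), tool y at angle a deg, pointing down"""
    T=T_tool() if start is None else start.copy()
    a0=ang(T); a=a0 if a is None else a
    da=(a-a0+180)%360-180
    def Rt(b):
        b=np.radians(b); y=np.array([np.cos(b),np.sin(b),0]); x=np.array([0,0,-1.]); return np.c_[x,y,np.cross(x,y)]
    d=np.asarray(target,float)-T[:3,3]
    n=n or max(1,int(np.ceil(np.linalg.norm(d)*100/step)),int(np.ceil(abs(da)/rs)))
    p0=T[:3,3].copy(); rows=[]
    for i in range(1,n+1):
        pt=p0+d*i/n; Rn=Rt(a0+da*i/n)
        t=np.round(T[:3,:3].T@(pt-T[:3,3])*100,dec)
        w=np.round(R.from_matrix(T[:3,:3].T@Rn).as_rotvec(degrees=True),1)
        if i<n: w[1:]=0
        T[:3,3]+=T[:3,:3]@t/100; T[:3,:3]=T[:3,:3]@R.from_rotvec(w,degrees=True).as_matrix()
        rows.append([*map(float,t),*map(float,w),grip])
    rows=[[0. if v==0 else v for v in r] for r in rows]
    for k in range(0,len(rows),5): print(str(rows[k:k+5]).replace(' ',''))
    print('end',T[:3,3].round(4),'a',ang(T).round(1),'n',len(rows))
    return T
def st():
    s=env.get_state(); T=T_tool(s); print('t',round(s['clock'],2),'tcp',s['tcp_pos'].round(4),'a',ang(T).round(1),'down',T[:3,0].round(3),'F',s['wrist_force'].round(1),'gap',round(s['finger_gap'],4),'q',s['joint_pos'].round(2))
E
python3 - <<'E'
from h import *
st(); print(T_tool().round(3))
c=cam('top')
pt=[ray(c,uv,z)[:2] for uv,z in [((300,162.5),.05),((384,155),.05),((391,217),.05),((304.5,223.5),.034)]]
print(np.round(pt,3))
plan([.57,-.03,.26],97)
E
```

```text
t 0.15 tcp [ 0.2395 -0.5223  0.2306] a -65.4 down [-0.     0.001 -1.   ] F [ 0.3  0.1 -0.5] gap 0.0854 q [-1.28  0.31  0.05  1.3  -0.    1.43]
[[-0.     0.417 -0.909  0.239]
 [ 0.001 -0.909 -0.417 -0.522]
 [-1.    -0.001 -0.     0.231]
 [ 0.     0.     0.     1.   ]]
[[ 0.682  0.088]
 [ 0.703 -0.136]
 [ 0.535 -0.149]
 [ 0.521  0.074]]
[[-0.1,-1.3,-2.1,-6.8,0.0,0.0,1.0],[-0.1,-1.0,-2.3,-6.7,0.0,0.0,1.0],[-0.2,-0.8,-2.3,-6.8,0.0,0.0,1.0],[-0.1,-0.5,-2.4,-6.8,0.0,0.0,1.0],[-0.1,-0.2,-2.5,-6.7,0.0,0.0,1.0]]
[[-0.1,0.1,-2.5,-6.8,0.0,0.0,1.0],[-0.1,0.4,-2.4,-6.8,0.0,0.0,1.0],[-0.2,0.7,-2.4,-6.7,0.0,0.0,1.0],[-0.1,0.9,-2.2,-6.8,0.0,0.0,1.0],[-0.1,1.3,-2.2,-6.8,0.0,0.0,1.0]]
[[-0.1,1.4,-2.0,-6.7,0.0,0.0,1.0],[-0.1,1.7,-1.8,-6.8,0.0,0.0,1.0],[-0.2,1.9,-1.6,-6.8,0.0,0.0,1.0],[-0.1,2.0,-1.4,-6.7,0.0,0.0,1.0],[-0.1,2.2,-1.1,-6.8,0.0,0.0,1.0]]
[[-0.1,2.4,-0.8,-6.8,0.0,0.0,1.0],[-0.1,2.4,-0.6,-6.7,0.0,0.0,1.0],[-0.2,2.4,-0.3,-6.8,0.0,0.0,1.0],[-0.1,2.5,0.1,-6.7,0.0,0.0,1.0],[-0.1,2.4,0.3,-6.8,0.0,0.0,1.0]]
[[-0.1,2.5,0.5,-6.8,0.0,0.0,1.0],[-0.1,2.3,0.9,-6.7,0.0,0.0,1.0],[-0.2,2.2,1.1,-6.8,0.0,0.0,1.0],[-0.1,2.0,1.4,-6.8,0.0,-0.1,1.0]]
end [ 0.5698 -0.03    0.2601] a 97.0 n 24
```

Run:
```python
from h import *
plan([.61,-.08,.26],7)
```

```text
[[-0.2,-1.7,-3.5,-4.8,0.0,0.0,1.0],[-0.2,-1.3,-3.6,-4.9,0.0,0.0,1.0],[-0.2,-1.1,-3.7,-4.8,0.0,0.0,1.0],[-0.2,-0.7,-3.7,-4.8,0.0,0.0,1.0],[-0.2,-0.4,-3.9,-4.8,0.0,0.0,1.0]]
[[-0.2,-0.1,-3.8,-4.9,0.0,0.0,1.0],[-0.2,0.3,-3.9,-4.8,0.0,0.0,1.0],[-0.1,0.5,-3.8,-4.8,0.0,0.0,1.0],[-0.2,0.9,-3.7,-4.8,0.0,0.0,1.0],[-0.2,1.2,-3.7,-4.9,0.0,0.0,1.0]]
[[-0.2,1.5,-3.5,-4.8,0.0,0.0,1.0],[-0.2,1.8,-3.4,-4.8,0.0,0.0,1.0],[-0.2,2.0,-3.3,-4.8,0.0,0.0,1.0],[-0.2,2.4,-3.0,-4.9,0.0,0.0,1.0],[-0.2,2.5,-2.9,-4.8,-0.1,0.0,1.0]]
end [ 0.6096 -0.0799  0.26  ] a 7.0 n 15
```

Call:
drive_tool --plan '[[[-0.2, -1.7, -3.5, -4.8, 0, 0, 1], [-0.2, -1.3, -3.6, -4.9, 0, 0, 1], [-0.2, -1.1, -3.7, -4.8, 0, 0, 1], [-0.2, -0.7, -3.7, -4.8, 0, 0, 1], [-0.2, -0.4, -3.9, -4.8, 0, 0, 1]]]'

```text
clock: 0.57
tcp_pos: [0.3638, -0.3736, 0.2411]
orientation: [-0.293, -0.644, -0.293, 0.644]
wrist_force: [0.2, -0.5, -0.6]
finger_gap: 0.0856
```

Call:
drive_tool --plan '[[[-0.2, -0.1, -3.8, -4.9, 0, 0, 1], [-0.2, 0.3, -3.9, -4.8, 0, 0, 1], [-0.1, 0.5, -3.8, -4.8, 0, 0, 1], [-0.2, 0.9, -3.7, -4.8, 0, 0, 1], [-0.2, 1.2, -3.7, -4.9, 0, 0, 1]]]'

```text
clock: 0.98
tcp_pos: [0.4877, -0.2259, 0.2502]
orientation: [-0.421, -0.568, -0.421, 0.568]
wrist_force: [-0.4, -0.7, -0.3]
finger_gap: 0.0854
```

Call:
drive_tool --plan '[[[-0.2, 1.5, -3.5, -4.8, 0, 0, 1], [-0.2, 1.8, -3.4, -4.8, 0, 0, 1], [-0.2, 2.0, -3.3, -4.8, 0, 0, 1], [-0.2, 2.4, -3.0, -4.9, 0, 0, 1], [-0.2, 2.5, -2.9, -4.8, 0, 0, 1]]]'

```text
clock: 1.4
tcp_pos: [0.6107, -0.0786, 0.26]
orientation: [0.531, 0.467, 0.531, -0.467]
wrist_force: [0.7, -0.3, 0.1]
finger_gap: 0.0857
```

Run:
```python
from h import *
st(); T=T_tool(); im=env.read_camera('wrist')[:,:,::-1]; np.save('T1.npy',T); cv2.imwrite('pics/w1.png',im); st()
```

```text
t 1.4 tcp [ 0.6107 -0.0786  0.26  ] a 7.3 down [-0. -0. -1.] F [ 0.7 -0.3  0.1] gap 0.0857 q [-0.26  0.39  0.23  1.41 -0.    1.19]
t 1.45 tcp [ 0.6142 -0.0732  0.2597] a 7.8 down [ 0.003  0.003 -1.   ] F [2.9 1.9 0.2] gap 0.0854 q [-0.25  0.39  0.23  1.41  0.    1.18]
```

View pics/w1.png

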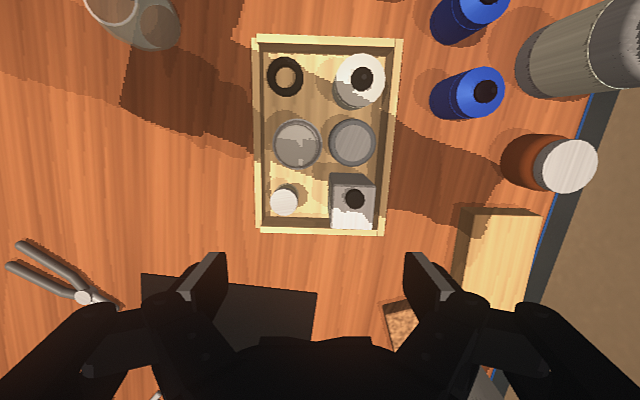

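The wrist view shows the whole caddy at (250–400, 35–235) with the fingers clear of it. The arm was still settling when I took it, so I'll retake it and enlarge.

Run:
```python
from h import *
env.read_camera('wrist'); env.read_camera('wrist')
st(); T=T_tool(); im=env.read_camera('wrist')[:,:,::-1]; np.save('T1.npy',T); cv2.imwrite('pics/w2.png',im); st()
cv2.imwrite('pics/w2c.png',cv2.resize(im[25:245,235:415],None,fx=3,fy=3,interpolation=cv2.INTER_CUBIC)[:600] if 0 else cv2.resize(im[35:240,240:410],None,fx=2.9,fy=2.9,interpolation=cv2.INTER_CUBIC))
```

```text
t 1.55 tcp [ 0.6108 -0.0778  0.2594] a 7.3 down [-0.001  0.    -1.   ] F [-0.6 -0.4 -1. ] gap 0.0854 q [-0.26  0.39  0.23  1.41 -0.    1.19]
t 1.6 tcp [ 0.6098 -0.0792  0.2595] a 7.1 down [-0.001 -0.    -1.   ] F [ 0.1 -0.8  0.9] gap 0.0856 q [-0.26  0.39  0.23  1.41 -0.    1.19]
```

View pics/w2c.png

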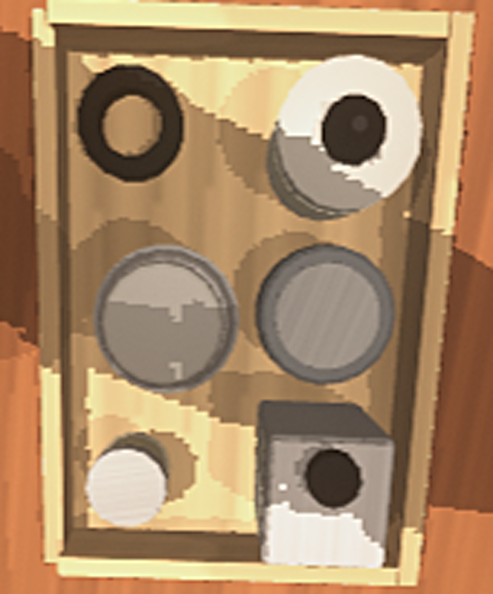

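Run:
```python
from h import *
T=np.load('T1.npy'); c=cam('wrist',T)
f=lambda u,v:(240+u/2.9,35+v/2.9)
N={}
for n,u,v,z in [('spray',166,317,.086),('oil',349,132,.085),('spout',356,124,.106),('grease',325,314,.05),('jar',127,487,.05),('tape',131,123,.025)]:
    N[n]=ray(c,f(u,v),z); print(n,N[n].round(4))
sq=np.array([ray(c,f(*p),.092)[:2] for p in [(261,441),(392,440),(384,567),(263,565)]]); print('sq',sq.round(4).tolist(),sq.mean(0).round(4), np.linalg.norm(np.diff(np.r_[sq,sq[:1]],axis=0),axis=1).round(4))
print('cap',ray(c,f(333,477),.106).round(4))
co=np.array([ray(c,f(*p),.05)[:2] for p in [(475,12),(417,583)]]); print('back edge outer',co.round(4))
e=co[0]-co[1]; print(np.linalg.norm(e),np.degrees(np.arctan2(-e[0],e[1])))
co2=np.array([ray(c,f(*p),.034)[:2] for p in [(38,28),(50,558)]]); print('front',co2.round(4))
m=(co.mean(0)); y=e/np.linalg.norm(e); x=np.array([y[1],-y[0]]); o=m-x*.084
print('caddy origin',o)
for k,p in N.items(): print(k,'caddy',np.round([(p[:2]-o)@x,(p[:2]-o)@y],4))
print('sq',(sq.mean(0)-o)@x,(sq.mean(0)-o)@y)
# cross-check with top
t=cam('top')
for k,p in list(N.items()): print(k,proj(t,p).round(1))
s=cam('scene')
for k,p in list(N.items()): print(k,proj(s,p).round(1))
print(proj(t,[*sq.mean(0),.092]),proj(s,[*sq.mean(0),.092]))
```

```text
spray [ 0.5863 -0.032   0.086 ]
oil [0.6419 0.0382 0.085 ]
spout [0.6411 0.0376 0.106 ]
grease [ 0.6481 -0.025   0.05  ]
jar [ 0.5759 -0.1072  0.05  ]
tape [0.5603 0.0395 0.025 ]
sq [[0.6266, -0.0718], [0.6746, -0.0653], [0.6806, -0.1148], [0.6342, -0.12]] [ 0.654 -0.093] [0.0485 0.0499 0.0467 0.0487]
cap [ 0.6529 -0.0788  0.106 ]
back edge outer [[ 0.6856  0.0902]
 [ 0.7069 -0.1345]]
0.22570423220426844 5.423768307609259
front [[ 0.522   0.0677]
 [ 0.5431 -0.1495]]
caddy origin [ 0.61265881 -0.03008086]
spray caddy [-0.0264  0.0006]
oil caddy [0.0356 0.0652]
spout caddy [0.0348 0.0647]
grease caddy [0.0358 0.0017]
jar caddy [-0.0439 -0.0733]
tape caddy [-0.0456  0.0742]
sq 0.03520584754369395 -0.06653859661874618
spray [346.  194.5]
oil [318.4 173.3]
spout [318.5 171.3]
grease [342.6 174.9]
jar [374.3 201.7]
tape [318.1 209.3]
spray [300.4 181.2]
oil [313.4 209.4]
spout [313.3 201.8]
grease [287.2 211. ]
jar [276.4 178.3]
tape [333.7 206.5]
[369.84927677 168.19400822] [258.81263183 186.46715322]
```

The measurements agree with the given layout. In the caddy frame, spray is (-26,1), oil (35,65), grease (36,2), square tin (35,-66), jar (-44,-73) and tape (-46,74) mm, with caddy yaw about 5.4° and square tin yaw about 7.5°. Going for the square tin first, jaws along its x.

Run:
```python
from h import *
st(); T=plan([.654,-.092,.13],7.5,n=4); plan([.654,-.092,.053],7.5,n=3,start=T)
```

```text
t 1.6 tcp [ 0.6098 -0.0792  0.2595] a 7.1 down [-0.001 -0.    -1.   ] F [ 0.1 -0.8  0.9] gap 0.0856 q [-0.26  0.39  0.23  1.41 -0.    1.19]
[[3.2,1.1,0.5,-0.1,0.0,0.0,1.0],[3.3,1.0,0.4,-0.1,0.0,0.0,1.0],[3.2,1.1,0.5,-0.1,0.0,0.0,1.0],[3.2,1.0,0.4,-0.1,0.0,0.1,1.0]]
end [ 0.6536 -0.0918  0.1304] a 7.5 n 4
[[2.6,0.0,0.0,0.0,0.0,0.0,1.0],[2.6,0.0,0.0,0.0,0.0,0.0,1.0],[2.5,0.0,0.0,0.0,0.0,0.0,1.0]]
end [ 0.6536 -0.0918  0.0534] a 7.5 n 3
```

Call:
drive_tool --plan '[[[3.2, 1.1, 0.5, -0.1, 0, 0, 1], [3.3, 1.0, 0.4, -0.1, 0, 0, 1], [3.2, 1.1, 0.5, -0.1, 0, 0, 1], [3.2, 1.0, 0.4, -0.1, 0, 0, 1], [0, 0, 0, 0, 0, 0, 1]]]'

```text
clock: 2.02
tcp_pos: [0.6499, -0.0942, 0.1237]
orientation: [0.527, 0.466, 0.534, -0.469]
wrist_force: [-1.9, 0.4, -0.8]
finger_gap: 0.0856
```

Run:
```python
from h import *
st(); T=T_tool(); im=env.read_camera('wrist')[:,:,::-1]; cv2.imwrite('pics/w3.png',im); st()
```

```text
t 2.02 tcp [ 0.6499 -0.0942  0.1237] a 7.2 down [-0.011  0.002 -1.   ] F [-1.9  0.4 -0.8] gap 0.0856 q [-0.27  0.53  0.1   1.16 -0.    1.18]
t 2.07 tcp [ 0.6503 -0.094   0.1271] a 7.3 down [-0.008  0.002 -1.   ] F [-0.5  0.9  0.7] gap 0.0854 q [-0.27  0.52  0.11  1.16 -0.    1.18]
```

View pics/w3.png

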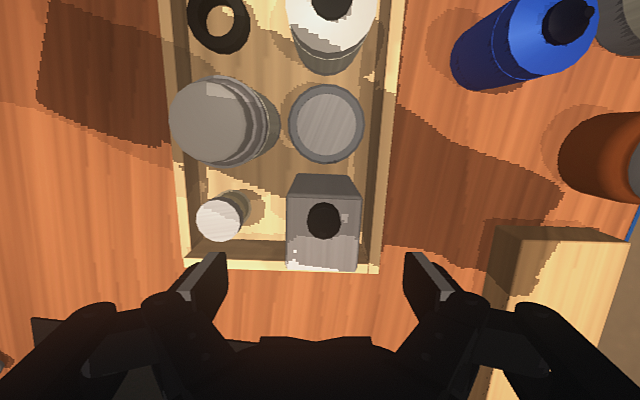

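The jaws straddle the square tin, which has its centre near column 323 against the jaw plane at 315. That matches the 4 mm settling lag in x. I'll descend with a small correction and a settle row.

Run:
```python
from h import *
st(); plan([.654,-.092,.053],7.5,n=3,start=None)
```

```text
t 2.07 tcp [ 0.6503 -0.094   0.1271] a 7.3 down [-0.008  0.002 -1.   ] F [-0.5  0.9  0.7] gap 0.0854 q [-0.27  0.52  0.11  1.16 -0.    1.18]
[[2.5,0.2,0.0,-0.1,0.0,0.0,1.0],[2.4,0.1,-0.1,-0.1,0.0,0.0,1.0],[2.5,0.2,0.0,0.0,-0.2,0.5,1.0]]
end [ 0.6545 -0.0922  0.0531] a 7.5 n 3
```

Call:
drive_tool --plan '[[[0, 0, 0, 0, 0, 0, 1], [1.7, 0, 0, 0, 0, 0, 1], [2.0, 0, 0, 0, 0, 0, 1], [2.0, 0, 0, 0, 0, 0, 1], [1.9, 0, 0, 0, 0, 0, 1]]]'

```text
clock: 2.48
tcp_pos: [0.655, -0.0939, 0.0585]
orientation: [0.533, 0.468, 0.529, -0.466]
wrist_force: [-0.5, -0.8, 0.3]
finger_gap: 0.0857
```

Call:
drive_tool --plan '[[[0, 0, 0, 0, 0, 0, 0.8], [0, 0, 0, 0, 0, 0, 0.4], [0, 0, 0, 0, 0, 0, 0.2], [0, 0, 0, 0, 0, 0, 0.2], [0, 0, 0, 0, 0, 0, 0.2]]]' --squeeze 40

```text
clock: 2.9
tcp_pos: [0.6552, -0.0936, 0.0586]
orientation: [0.533, 0.467, 0.53, -0.466]
wrist_force: [-2.6, -0.2, 6.5]
finger_gap: 0.0476
```

Call:
drive_tool --plan '[[[0, 0, 0, 0, 0, 0, 0.2], [-1.5, 0, 0, 0, 0, 0, 0.2], [-2.5, 0, 0, 0, 0, 0, 0.2], [-3.0, 0, 0, 0, 0, 0, 0.2], [-2.5, 0, 0, 0, 0, 0, 0.2]]]'

```text
clock: 3.32
tcp_pos: [0.6538, -0.0929, 0.1527]
orientation: [0.532, 0.467, 0.531, -0.466]
wrist_force: [0.9, -0.1, -2.5]
finger_gap: 0.0478
```

Run:
```python
from h import *
st(); T=plan([.585,-.31,.15],7.5,grip=.2,n=8);  plan([.585,-.31,.065],7.5,grip=.2,n=5,start=T)
im=env.read_camera('scene')[:,:,::-1]; cv2.imwrite('pics/s1.png',im)
```

```text
t 3.32 tcp [ 0.6538 -0.0929  0.1527] a 7.4 down [ 0.001 -0.    -1.   ] F [ 0.9 -0.1 -2.5] gap 0.0478 q [-0.26  0.51  0.15  1.21 -0.    1.18]
[[0.0,-1.2,2.6,0.0,0.0,0.0,0.2],[0.1,-1.2,2.6,0.0,0.0,0.0,0.2],[0.0,-1.2,2.5,0.0,0.0,0.0,0.2],[0.0,-1.2,2.6,0.0,0.0,0.0,0.2],[0.1,-1.2,2.6,0.0,0.0,0.0,0.2]]
[[0.0,-1.2,2.6,-0.1,0.0,0.0,0.2],[0.0,-1.2,2.6,0.0,0.0,0.0,0.2],[0.1,-1.2,2.5,0.0,0.0,-0.1,0.2]]
end [ 0.5853 -0.3096  0.1497] a 7.5 n 8
[[1.7,0.0,0.0,0.0,0.0,0.0,0.2],[1.7,0.0,0.0,0.0,0.0,0.0,0.2],[1.7,0.0,0.0,0.0,0.0,0.0,0.2],[1.7,0.0,0.0,0.0,0.0,0.0,0.2],[1.7,0.0,0.0,0.0,0.0,0.0,0.2]]
end [ 0.5853 -0.3096  0.0647] a 7.5 n 5
```

View pics/s1.png

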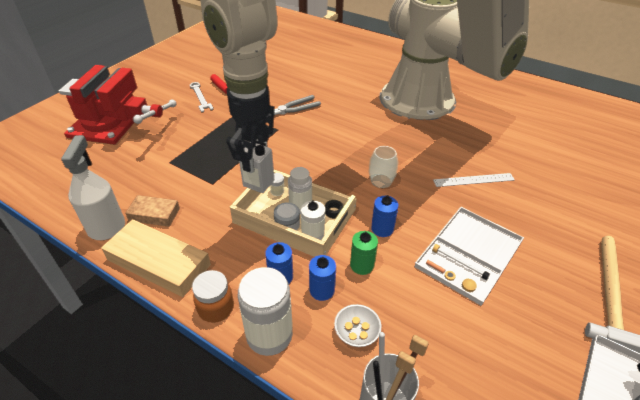

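The square tin is in the gripper at (257,168), lifted clear of the caddy. Carrying it to the mat.

Call:
drive_tool --plan '[[[0, -1.2, 2.6, 0, 0, 0, 0.2], [0.1, -1.2, 2.6, 0, 0, 0, 0.2], [0, -1.2, 2.5, 0, 0, 0, 0.2], [0, -1.2, 2.6, 0, 0, 0, 0.2], [0.1, -1.2, 2.6, 0, 0, 0, 0.2]]]'

```text
clock: 3.78
tcp_pos: [0.6106, -0.2296, 0.1491]
orientation: [0.532, 0.467, 0.531, -0.466]
wrist_force: [-0.1, -1.3, -2.3]
finger_gap: 0.0482
```

Call:
drive_tool --plan '[[[0, -1.2, 2.6, 0, 0, 0, 0.2], [0, -1.2, 2.6, 0, 0, 0, 0.2], [0.1, -1.2, 2.5, 0, 0, 0, 0.2], [0, 0, 0, 0, 0, 0, 0.2], [2, 0, 0, 0, 0, 0, 0.2]]]'

```text
clock: 4.2
tcp_pos: [0.5868, -0.3132, 0.1317]
orientation: [0.534, 0.468, 0.528, -0.467]
wrist_force: [1.2, 1.2, -1.2]
finger_gap: 0.0479
```

Call:
drive_tool --plan '[[[2.5, 0, 0, 0, 0, 0, 0.2], [2, 0, 0, 0, 0, 0, 0.2], [1.5, 0, 0, 0, 0, 0, 0.2], [0.5, 0, 0, 0, 0, 0, 0.2], [0, 0, 0, 0, 0, 0, 0.2]]]'

```text
clock: 4.62
tcp_pos: [0.5842, -0.3086, 0.0608]
orientation: [0.53, 0.466, 0.532, -0.467]
wrist_force: [-0.2, 0.1, -2.2]
finger_gap: 0.048
```

Contact with the mat is expected at a TCP height of about .056. Lowering the last 5 mm slowly.

Call:
drive_tool --plan '[[[0.2, 0, 0, 0, 0, 0, 0.2], [0.2, 0, 0, 0, 0, 0, 0.2], [0.1, 0, 0, 0, 0, 0, 0.2], [0, 0, 0, 0, 0, 0, 0.2], [0, 0, 0, 0, 0, 0, 0.2]]]'

```text
clock: 5.03
tcp_pos: [0.5854, -0.3098, 0.058]
orientation: [0.532, 0.467, 0.531, -0.467]
wrist_force: [-0.9, 0.8, -2.3]
finger_gap: 0.0481
```

Call:
drive_tool --plan '[[[0.2, 0, 0, 0, 0, 0, 0.2], [0.1, 0, 0, 0, 0, 0, 0.2], [0, 0, 0, 0, 0, 0, 0.2], [0, 0, 0, 0, 0, 0, 0.2], [0, 0, 0, 0, 0, 0, 0.2]]]'

```text
clock: 5.45
tcp_pos: [0.5855, -0.31, 0.0556]
orientation: [0.532, 0.467, 0.531, -0.467]
wrist_force: [-1.4, 0.8, 4.8]
finger_gap: 0.048
```

Contact, with the force up to +4.8 N. Release and rise.

Call:
drive_tool --plan '[[[0, 0, 0, 0, 0, 0, 0.7], [0, 0, 0, 0, 0, 0, 0.9], [0, 0, 0, 0, 0, 0, 1], [0, 0, 0, 0, 0, 0, 1], [-2, 0, 0, 0, 0, 0, 1]]]'

```text
clock: 5.87
tcp_pos: [0.5826, -0.3079, 0.0701]
orientation: [0.529, 0.466, 0.534, -0.467]
wrist_force: [-0.5, 0.1, -0.4]
finger_gap: 0.0858
```

Run:
```python
from h import *
st(); T=plan([.59,-.29,.175],7.5,n=3); plan([.641,.038,.16],6,start=T)
```

```text
t 5.87 tcp [ 0.5826 -0.3079  0.0701] a 7.4 down [-0.006  0.004 -1.   ] F [-0.5  0.1 -0.4] gap 0.0858 q [-0.61  0.56  0.03  1.04 -0.    0.83]
[[-3.5,0.3,-0.6,0.0,0.0,0.0,1.0],[-3.5,0.3,-0.6,-0.1,0.0,0.0,1.0],[-3.5,0.3,-0.5,0.0,-0.3,0.3,1.0]]
end [ 0.59   -0.2903  0.1751] a 7.5 n 3
[[0.2,1.0,-3.5,0.2,0.0,0.0,1.0],[0.1,1.1,-3.6,0.1,0.0,0.0,1.0],[0.2,1.0,-3.5,0.2,0.0,0.0,1.0],[0.2,1.0,-3.6,0.2,0.0,0.0,1.0],[0.1,1.0,-3.5,0.1,0.0,0.0,1.0]]
[[0.2,1.0,-3.6,0.2,0.0,0.0,1.0],[0.2,1.0,-3.6,0.2,0.0,0.0,1.0],[0.1,0.9,-3.5,0.2,0.0,0.0,1.0],[0.2,1.0,-3.6,0.1,0.0,0.0,1.0]]
end [0.6412 0.0381 0.16  ] a 6.0 n 9
```

Call:
drive_tool --plan '[[[-3.5, 0, 0, 0, 0, 0, 1], [-3.5, 0, 0, 0, 0, 0, 1], [-3, 0.3, -1.5, 0, 0, 0, 1], [0.2, 1.0, -3.5, 0.2, 0, 0, 1], [0.1, 1.1, -3.6, 0.1, 0, 0, 1]]]'

```text
clock: 6.28
tcp_pos: [0.5993, -0.2227, 0.174]
orientation: [0.531, 0.469, 0.527, -0.468]
wrist_force: [0.6, -0.2, -0.8]
finger_gap: 0.0853
```

Call:
drive_tool --plan '[[[0.2, 1.0, -3.5, 0.2, 0, 0, 1], [0.2, 1.0, -3.6, 0.2, 0, 0, 1], [0.1, 1.0, -3.5, 0.1, 0, 0, 1], [0.2, 1.0, -3.6, 0.2, 0, 0, 1], [0.2, 1.0, -3.6, 0.2, 0, 0, 1]]]'

```text
clock: 6.7
tcp_pos: [0.6266, -0.0368, 0.1622]
orientation: [0.526, 0.472, 0.526, -0.472]
wrist_force: [0.8, -1.5, -0.1]
finger_gap: 0.0851
```

Run:
```python
from h import *
st(); im=env.read_camera('scene')[:,:,::-1]; cv2.imwrite('pics/s2.png',im); st(); plan([.641,.038,.14],6,n=4)
```

```text
t 6.7 tcp [ 0.6266 -0.0368  0.1622] a 6.2 down [ 0. -0. -1.] F [ 0.8 -1.5 -0.1] gap 0.0851 q [-0.19  0.44  0.06  1.19 -0.    1.28]
t 6.75 tcp [ 0.6269 -0.0298  0.1617] a 6.6 down [-0.     0.004 -1.   ] F [-0.3  3.1  0.2] gap 0.0854 q [-0.18  0.44  0.06  1.19  0.    1.28]
[[0.6,0.5,-1.6,0.1,0.0,0.0,1.0],[0.5,0.6,-1.7,0.2,0.0,0.0,1.0],[0.6,0.5,-1.6,0.1,0.0,0.0,1.0],[0.5,0.6,-1.7,0.2,-0.2,0.0,1.0]]
end [0.6414 0.0383 0.14  ] a 6.0 n 4
```

View pics/s2.png

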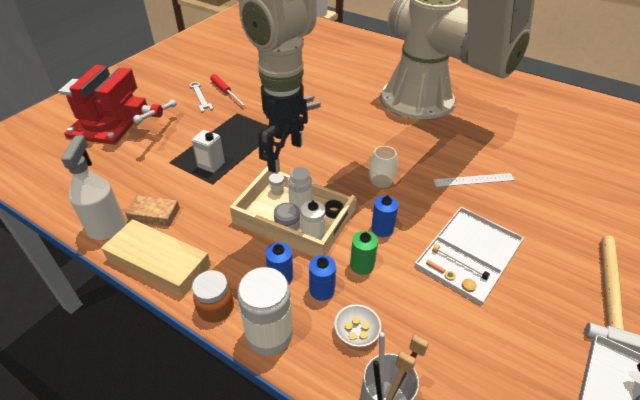

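The square tin stands upright on the mat at (208,152). On to the oil bottle.

Call:
drive_tool --plan '[[[0.6, 0.5, -1.6, 0.1, 0, 0, 1], [0.5, 0.6, -1.7, 0.2, 0, 0, 1], [0.6, 0.5, -1.6, 0.1, 0, 0, 1], [0.5, 0.6, -1.7, 0.2, 0, 0, 1], [0, 0, 0, 0, 0, 0, 1]]]'

```text
clock: 7.17
tcp_pos: [0.6412, 0.0322, 0.1388]
orientation: [0.524, 0.474, 0.525, -0.474]
wrist_force: [-0.3, 0.1, -0.6]
finger_gap: 0.0852
```

Run:
```python
from h import *
env.read_camera('scene')
st(); im=env.read_camera('wrist')[:,:,::-1]; cv2.imwrite('pics/w4.png',im); st(); plan([.641,.038,.055],6,n=4)
```

```text
t 7.22 tcp [0.6411 0.0307 0.1393] a 5.8 down [-0.002  0.    -1.   ] F [-0.8  0.2  0.7] gap 0.0854 q [-0.08  0.48  0.07  1.16 -0.    1.39]
t 7.27 tcp [0.6413 0.0297 0.1398] a 5.7 down [-0.001 -0.    -1.   ] F [ 0.1  0.3 -0.3] gap 0.0856 q [-0.08  0.48  0.07  1.16 -0.    1.39]
[[2.1,0.0,-0.2,-0.1,0.0,0.0,1.0],[2.1,0.0,-0.2,0.0,0.0,0.0,1.0],[2.2,0.0,-0.2,-0.1,0.0,0.0,1.0],[2.1,0.1,-0.2,-0.1,0.0,0.1,1.0]]
end [0.6414 0.0377 0.0548] a 6.0 n 4
```

View pics/w4.png

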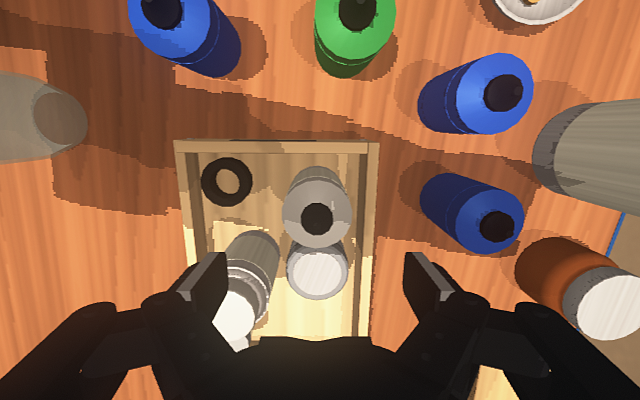

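The bottle is centred between the jaws (spout at column 316). The tool is 8 mm short in y, so I'll correct that at height and then descend.

Call:
drive_tool --plan '[[[0, 0, -0.8, -0.2, 0, 0, 1], [1.5, 0, 0, 0, 0, 0, 1], [2.5, 0, 0, 0, 0, 0, 1], [2.5, 0, 0, 0, 0, 0, 1], [1.9, 0, 0, 0, 0, 0, 1]]]'

```text
clock: 7.68
tcp_pos: [0.6403, 0.0366, 0.0552]
orientation: [0.524, 0.474, 0.525, -0.474]
wrist_force: [-0.7, -0.6, -0.3]
finger_gap: 0.0854
```

Call:
drive_tool --plan '[[[0, 0, 0, 0, 0, 0, 1], [0, 0, 0, 0, 0, 0, 0.5], [0, 0, 0, 0, 0, 0, 0.2], [0, 0, 0, 0, 0, 0, 0.2], [0, 0, 0, 0, 0, 0, 0.2]]]' --squeeze 35

```text
clock: 8.1
tcp_pos: [0.6421, 0.037, 0.0586]
orientation: [0.526, 0.475, 0.524, -0.473]
wrist_force: [-1.9, -1.2, 5.1]
finger_gap: 0.0491
```

Call:
drive_tool --plan '[[[0, 0, 0, 0, 0, 0, 0.2], [-1.5, 0, 0, 0, 0, 0, 0.2], [-3, 0, 0, 0, 0, 0, 0.2], [-3.5, 0, 0, 0, 0, 0, 0.2], [-3, 0, 0, 0, 0, 0, 0.2]]]'

```text
clock: 8.52
tcp_pos: [0.6405, 0.0374, 0.168]
orientation: [0.525, 0.474, 0.525, -0.474]
wrist_force: [1.1, -0.8, -2.5]
finger_gap: 0.0485
```

Call:
drive_tool --plan '[[[-2.5, 0, 0, 0, 0, 0, 0.2], [-1, 0, 0, 0, 0, 0, 0.2], [0, 0, 0, 0, 0, 0, 0.2], [0, 0, 0, 0, 0, 0, 0.2], [0, 0, 0, 0, 0, 0, 0.2]]]'

```text
clock: 8.93
tcp_pos: [0.6396, 0.0374, 0.199]
orientation: [0.524, 0.473, 0.526, -0.475]
wrist_force: [0.0, -0.3, -2.6]
finger_gap: 0.0486
```

Run:
```python
from h import *
st(); T=plan([.50,-.35,.19],7,grip=.2,step=3.2);  plan([.50,-.35,.0556],7,grip=.2,n=8,start=T)
```

```text
t 8.93 tcp [0.6396 0.0374 0.199 ] a 5.8 down [-0.003  0.    -1.   ] F [ 0.  -0.3 -2.6] gap 0.0486 q [-0.07  0.46  0.18  1.3  -0.    1.4 ]
[[0.1,-1.4,2.9,-0.1,0.0,0.0,0.2],[0.0,-1.3,2.8,-0.1,0.0,0.0,0.2],[0.1,-1.4,2.9,-0.1,0.0,0.0,0.2],[0.1,-1.4,2.8,-0.1,0.0,0.0,0.2],[0.1,-1.4,2.9,-0.1,0.0,0.0,0.2]]
[[0.0,-1.4,2.8,0.0,0.0,0.0,0.2],[0.1,-1.4,2.8,-0.1,0.0,0.0,0.2],[0.1,-1.4,2.9,-0.1,0.0,0.0,0.2],[0.0,-1.4,2.8,-0.1,0.0,0.0,0.2],[0.1,-1.4,2.9,-0.1,0.0,0.0,0.2]]
[[0.1,-1.4,2.8,-0.1,0.0,0.0,0.2],[0.1,-1.4,2.8,-0.1,0.0,0.0,0.2],[0.0,-1.5,2.9,-0.1,0.0,0.2,0.2]]
end [ 0.4998 -0.3505  0.1904] a 7.0 n 13
[[1.7,0.0,0.0,0.0,0.0,0.0,0.2],[1.7,0.0,0.0,0.0,0.0,0.0,0.2],[1.7,0.0,0.0,0.0,0.0,0.0,0.2],[1.6,0.0,0.0,0.0,0.0,0.0,0.2],[1.7,0.0,0.0,0.0,0.0,0.0,0.2]]
[[1.7,0.0,0.0,0.0,0.0,0.0,0.2],[1.7,0.0,0.0,0.0,0.0,0.0,0.2],[1.7,0.0,0.0,0.0,0.0,0.0,0.2]]
end [ 0.4998 -0.3504  0.0554] a 7.0 n 8
```

Call:
drive_tool --plan '[[[0.1, -1.4, 2.9, 0, 0, 0, 0.2], [0, -1.3, 2.8, 0, 0, 0, 0.2], [0.1, -1.4, 2.9, 0, 0, 0, 0.2], [0.1, -1.4, 2.8, 0, 0, 0, 0.2], [0.1, -1.4, 2.9, 0, 0, 0, 0.2]]]'

```text
clock: 9.35
tcp_pos: [0.5847, -0.1125, 0.1945]
orientation: [0.523, 0.473, 0.526, -0.474]
wrist_force: [0.2, 0.0, -2.0]
finger_gap: 0.0489
```

Call:
drive_tool --plan '[[[0, -1.4, 2.8, 0, 0, 0, 0.2], [0.1, -1.4, 2.8, 0, 0, 0, 0.2], [0.1, -1.4, 2.9, 0, 0, 0, 0.2], [0, -1.4, 2.8, 0, 0, 0, 0.2], [0.1, -1.4, 2.9, 0, 0, 0, 0.2]]]'

```text
clock: 9.77
tcp_pos: [0.5295, -0.2608, 0.1918]
orientation: [0.523, 0.474, 0.526, -0.474]
wrist_force: [0.4, 0.0, -2.7]
finger_gap: 0.0486
```

Call:
drive_tool --plan '[[[0.1, -1.4, 2.8, 0, 0, 0, 0.2], [0.1, -1.4, 2.8, 0, 0, 0, 0.2], [0, -1.5, 2.9, 0, 0, 0, 0.2], [1.5, 0, 0, 0, 0, 0, 0.2], [2.5, 0, 0, 0, 0, 0, 0.2]]]'

```text
clock: 10.18
tcp_pos: [0.4968, -0.3521, 0.152]
orientation: [0.525, 0.475, 0.523, -0.475]
wrist_force: [0.6, 1.0, -2.1]
finger_gap: 0.0492
```

Call:
drive_tool --plan '[[[3, 0, 0, 0, 0, 0, 0.2], [2.5, 0, 0, 0, 0, 0, 0.2], [1.5, 0, 0, 0, 0, 0, 0.2], [0.7, 0, 0, 0, 0, 0, 0.2], [0, 0, 0, 0, 0, 0, 0.2]]]'

```text
clock: 10.6
tcp_pos: [0.4951, -0.3473, 0.0714]
orientation: [0.522, 0.474, 0.527, -0.474]
wrist_force: [-0.8, 0.6, -1.8]
finger_gap: 0.0489
```

Run:
```python
from h import *
st()
```

```text
t 10.6 tcp [ 0.4951 -0.3473  0.0714] a 5.8 down [-0.005  0.005 -1.   ] F [-0.8  0.6 -1.8] gap 0.0489 q [-0.74  0.47 -0.13  0.98 -0.    0.72]
```

Call:
drive_tool --plan '[[[0.6, 0, 0, 0, 0, 0, 0.2], [0.4, 0, 0, 0, 0, 0, 0.2], [0.3, 0, 0, 0, 0, 0, 0.2], [0.1, 0, 0, 0, 0, 0, 0.2], [0, 0, 0, 0, 0, 0, 0.2]]]'

```text
clock: 11.02
tcp_pos: [0.4974, -0.3494, 0.0617]
orientation: [0.525, 0.474, 0.525, -0.474]
wrist_force: [0.2, -0.1, -1.8]
finger_gap: 0.0488
```

Call:
drive_tool --plan '[[[0.1, 0, 0, 0, 0, 0, 0.2], [0.1, 0, 0, 0, 0, 0, 0.2], [0, 0, 0, 0, 0, 0, 0.2], [0, 0, 0, 0, 0, 0, 0.2], [0, 0, 0, 0, 0, 0, 0.2]]]'

```text
clock: 11.43
tcp_pos: [0.4973, -0.3493, 0.0594]
orientation: [0.525, 0.474, 0.525, -0.474]
wrist_force: [-0.3, 0.1, -2.2]
finger_gap: 0.0488
```

Call:
drive_tool --plan '[[[0.2, 0, 0, 0, 0, 0, 0.2], [0.1, 0, 0, 0, 0, 0, 0.2], [0.1, 0, 0, 0, 0, 0, 0.2], [0, 0, 0, 0, 0, 0, 0.2], [0, 0, 0, 0, 0, 0, 0.2]]]'

```text
clock: 11.85
tcp_pos: [0.4972, -0.3494, 0.0557]
orientation: [0.525, 0.474, 0.525, -0.474]
wrist_force: [-1.1, 0.9, 2.2]
finger_gap: 0.0486
```

Contact. Release, rise and plan for the spray can.

Call:
drive_tool --plan '[[[0, 0, 0, 0, 0, 0, 0.6], [0, 0, 0, 0, 0, 0, 0.9], [0, 0, 0, 0, 0, 0, 1], [-2, 0, 0, 0, 0, 0, 1], [-3.5, 0, 0, 0, 0, 0, 1]]]'

```text
clock: 12.27
tcp_pos: [0.4949, -0.347, 0.1065]
orientation: [0.522, 0.474, 0.528, -0.474]
wrist_force: [0.3, 0.8, 0.1]
finger_gap: 0.0852
```

Call:
drive_tool --plan '[[[-3.5, 0, 0, 0, 0, 0, 1], [-2.5, 0, 0, 0, 0, 0, 1], [-1, 0, 0, 0, 0, 0, 1], [0, 0, 0, 0, 0, 0, 1], [0, 0, 0, 0, 0, 0, 1]]]'

```text
clock: 12.68
tcp_pos: [0.4973, -0.3492, 0.1798]
orientation: [0.525, 0.474, 0.525, -0.474]
wrist_force: [-0.2, 0.4, -0.9]
finger_gap: 0.0854
```

Run:
```python
from h import *
st(); plan([.586,-.032,.16],96)
im=env.read_camera('scene')[:,:,::-1]; cv2.imwrite('pics/s3.png',im)
```

```text
t 12.68 tcp [ 0.4973 -0.3492  0.1798] a 5.8 down [ 0. -0. -1.] F [-0.2  0.4 -0.9] gap 0.0854 q [-0.74  0.39  0.04  1.21  0.    0.72]
[[0.2,0.9,-2.4,-6.9,0.0,0.0,1.0],[0.1,1.2,-2.2,-7.0,0.0,0.0,1.0],[0.2,1.5,-2.0,-6.9,0.0,0.0,1.0],[0.1,1.7,-1.9,-6.9,0.0,0.0,1.0],[0.2,1.9,-1.7,-7.0,0.0,0.0,1.0]]
[[0.1,2.1,-1.4,-6.9,0.0,0.0,1.0],[0.2,2.3,-1.1,-7.0,0.0,0.0,1.0],[0.1,2.4,-0.9,-6.9,0.0,0.0,1.0],[0.2,2.4,-0.6,-6.9,0.0,0.0,1.0],[0.1,2.5,-0.3,-7.0,0.0,0.0,1.0]]
[[0.2,2.6,0.1,-6.9,0.0,0.0,1.0],[0.1,2.5,0.3,-6.9,0.0,0.0,1.0],[0.2,2.4,0.7,-7.0,0.0,0.0,1.0]]
end [ 0.5863 -0.0324  0.1598] a 96.0 n 13
```

View pics/s3.png

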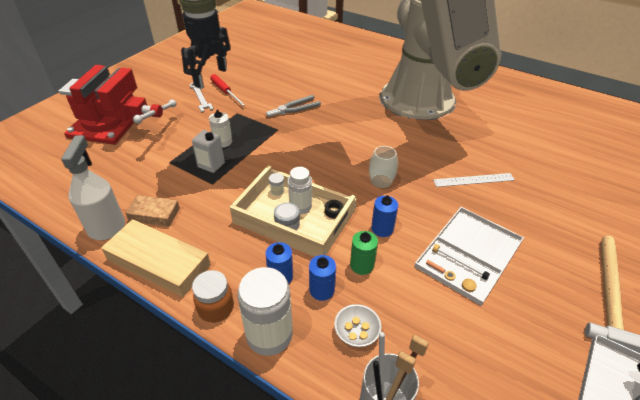

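Both stand on the mat: the square tin at (208,152) and the oil bottle at (221,128). Now the spray can.

Call:
drive_tool --plan '[[[0.2, 0.9, -2.4, -6.9, 0, 0, 1], [0.1, 1.2, -2.2, -7, 0, 0, 1], [0.2, 1.5, -2.0, -6.9, 0, 0, 1], [0.1, 1.7, -1.9, -6.9, 0, 0, 1], [0.2, 1.9, -1.7, -7, 0, 0, 1]]]'

```text
clock: 13.15
tcp_pos: [0.5301, -0.2255, 0.1695]
orientation: [0.642, 0.294, 0.645, -0.294]
wrist_force: [0.6, 0.1, -0.3]
finger_gap: 0.0855
```

Call:
drive_tool --plan '[[[0.1, 2.1, -1.4, -6.9, 0, 0, 1], [0.2, 2.3, -1.1, -7, 0, 0, 1], [0.1, 2.4, -0.9, -6.9, 0, 0, 1], [0.2, 2.4, -0.6, -6.9, 0, 0, 1], [0.1, 2.5, -0.3, -7, 0, 0, 1]]]'

```text
clock: 13.57
tcp_pos: [0.5635, -0.1038, 0.1623]
orientation: [0.7, 0.089, 0.703, -0.089]
wrist_force: [0.6, -1.8, 0.9]
finger_gap: 0.0855
```

Call:
drive_tool --plan '[[[0.2, 2.6, 0.1, -6.9, 0, 0, 1], [0.1, 2.5, 0.3, -6.9, 0, 0, 1], [0.2, 2.4, 0.7, -7, 0, 0, 1], [0, 0, 0, 0, 0, 0, 1], [0, 0, 0, 0, 0, 0, 1]]]'

```text
clock: 13.98
tcp_pos: [0.5849, -0.0309, 0.1577]
orientation: [0.705, -0.037, 0.708, 0.038]
wrist_force: [-0.3, -0.6, -0.2]
finger_gap: 0.0852
```

Run:
```python
from h import *
env.read_camera('scene')
st(); im=env.read_camera('wrist')[:,:,::-1]; cv2.imwrite('pics/w5.png',im); plan([.586,-.032,.13],96,n=2)
```

```text
t 14.03 tcp [ 0.585  -0.0319  0.1581] a 96.0 down [-0.004  0.    -1.   ] F [-0.4  0.2  0.3] gap 0.0857 q [-0.19  0.37 -0.06  1.15 -0.   -0.3 ]
[[1.4,0.0,0.0,0.0,0.0,0.0,1.0],[1.5,0.1,0.1,-0.1,-0.2,0.0,1.0]]
end [ 0.586  -0.0315  0.1296] a 96.0 n 2
```

View pics/w5.png

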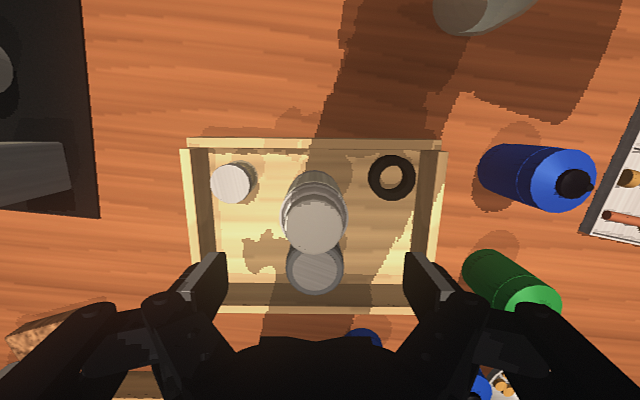

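The can is centred between the jaws (columns 283–347). Descending.

Call:
drive_tool --plan '[[[2, 0, 0, 0, 0, 0, 1], [2.5, 0, 0, 0, 0, 0, 1], [2.5, 0, 0, 0, 0, 0, 1], [2, 0, 0, 0, 0, 0, 1], [1.2, 0, 0, 0, 0, 0, 1]]]'

```text
clock: 14.5
tcp_pos: [0.584, -0.0336, 0.0552]
orientation: [0.705, -0.036, 0.708, 0.036]
wrist_force: [-0.1, 0.3, 0.8]
finger_gap: 0.0853
```

Call:
drive_tool --plan '[[[0, 0, 0, 0, 0, 0, 1], [0, 0, 0, 0, 0, 0, 0.5], [0, 0, 0, 0, 0, 0, 0.2], [0, 0, 0, 0, 0, 0, 0.2], [0, 0, 0, 0, 0, 0, 0.2]]]' --squeeze 40

```text
clock: 14.92
tcp_pos: [0.5875, -0.0329, 0.06]
orientation: [0.707, -0.037, 0.705, 0.037]
wrist_force: [0.0, -1.0, 2.5]
finger_gap: 0.0507
```

Call:
drive_tool --plan '[[[0, 0, 0, 0, 0, 0, 0.2], [-1.5, 0, 0, 0, 0, 0, 0.2], [-3, 0, 0, 0, 0, 0, 0.2], [-3, 0, 0, 0, 0, 0, 0.2], [-2, 0, 0, 0, 0, 0, 0.2]]]'

```text
clock: 15.33
tcp_pos: [0.5867, -0.0324, 0.1559]
orientation: [0.707, -0.037, 0.705, 0.037]
wrist_force: [0.4, 0.8, -1.9]
finger_gap: 0.0507
```

Run:
```python
from h import *
st(); plan([.418,-.31,.155],60,grip=.2,step=3); env.read_camera('scene')
im=env.read_camera('scene')[:,:,::-1]; cv2.imwrite('pics/s4.png',im)
```

```text
t 15.33 tcp [ 0.5867 -0.0324  0.1559] a 96.0 down [ 0.002 -0.    -1.   ] F [ 0.4  0.8 -1.9] gap 0.0507 q [-0.19  0.37 -0.06  1.14 -0.   -0.3 ]
[[0.0,-2.3,-1.8,3.3,0.0,0.0,0.2],[0.0,-2.5,-1.6,3.3,0.0,0.0,0.2],[0.0,-2.5,-1.5,3.2,0.0,0.0,0.2],[0.0,-2.7,-1.4,3.3,0.0,0.0,0.2],[0.0,-2.7,-1.2,3.3,0.0,0.0,0.2]]
[[0.0,-2.7,-1.1,3.3,0.0,0.0,0.2],[0.0,-2.8,-0.9,3.2,0.0,0.0,0.2],[0.0,-2.9,-0.7,3.3,0.0,0.0,0.2],[0.1,-2.9,-0.6,3.3,0.0,0.0,0.2],[0.0,-2.9,-0.4,3.3,0.0,0.0,0.2]]
[[0.0,-3.0,-0.2,3.2,0.1,0.0,0.2]]
end [ 0.4179 -0.3105  0.1547] a 60.0 n 11
```

View pics/s4.png

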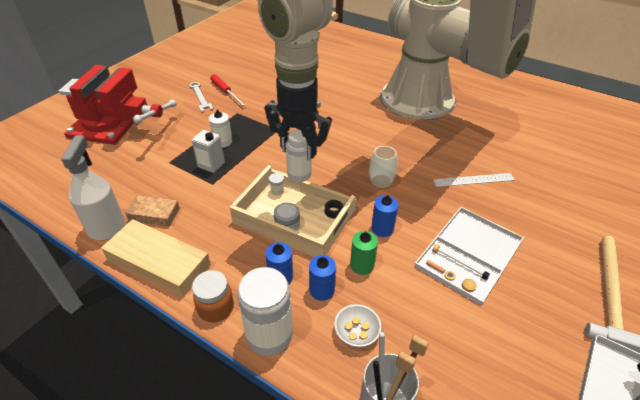

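The spray can is lifted clear. Carrying it to the mat.

Call:
drive_tool --plan '[[[0, -2.3, -1.8, 3.3, 0, 0, 0.2], [0, -2.5, -1.6, 3.3, 0, 0, 0.2], [0, -2.5, -1.5, 3.2, 0, 0, 0.2], [0, -2.7, -1.4, 3.3, 0, 0, 0.2], [0, -2.7, -1.2, 3.3, 0, 0, 0.2]]]'

```text
clock: 15.85
tcp_pos: [0.508, -0.1595, 0.1516]
orientation: [0.703, 0.065, 0.705, -0.064]
wrist_force: [0.3, -0.8, -2.1]
finger_gap: 0.0509
```

Call:
drive_tool --plan '[[[0, -2.7, -1.1, 3.3, 0, 0, 0.2], [0, -2.8, -0.9, 3.2, 0, 0, 0.2], [0, -2.9, -0.7, 3.3, 0, 0, 0.2], [0.1, -2.9, -0.6, 3.3, 0, 0, 0.2], [0, -2.9, -0.4, 3.3, 0, 0, 0.2]]]'

```text
clock: 16.27
tcp_pos: [0.431, -0.2849, 0.1506]
orientation: [0.687, 0.165, 0.688, -0.164]
wrist_force: [0.3, -0.9, -2.6]
finger_gap: 0.0504
```

Call:
drive_tool --plan '[[[0, -3.0, -0.2, 3.2, 0, 0, 0.2], [0.5, 0, 0, 0, 0, 0, 0.2], [2, 0, 0, 0, 0, 0, 0.2], [2, 0, 0, 0, 0, 0, 0.2], [2, 0, 0, 0, 0, 0, 0.2]]]'

```text
clock: 16.68
tcp_pos: [0.4167, -0.31, 0.0854]
orientation: [0.683, 0.183, 0.683, -0.183]
wrist_force: [0.2, -0.8, -2.0]
finger_gap: 0.0508
```

Call:
drive_tool --plan '[[[1.5, 0, 0, 0, 0, 0, 0.2], [0.7, 0, 0, 0, 0, 0, 0.2], [0.3, 0, 0, 0, 0, 0, 0.2], [0.1, 0, 0, 0, 0, 0, 0.2], [0, 0, 0, 0, 0, 0, 0.2]]]'

```text
clock: 17.1
tcp_pos: [0.4177, -0.3105, 0.0615]
orientation: [0.683, 0.183, 0.683, -0.183]
wrist_force: [-0.1, -0.2, -2.5]
finger_gap: 0.0509
```

Call:
drive_tool --plan '[[[0.2, 0, 0, 0, 0, 0, 0.2], [0.2, 0, 0, 0, 0, 0, 0.2], [0.1, 0, 0, 0, 0, 0, 0.2], [0, 0, 0, 0, 0, 0, 0.2], [0, 0, 0, 0, 0, 0, 0.2]]]'

```text
clock: 17.52
tcp_pos: [0.4178, -0.3108, 0.0569]
orientation: [0.683, 0.183, 0.683, -0.183]
wrist_force: [0.2, 1.8, 1.5]
finger_gap: 0.0506
```

Call:
drive_tool --plan '[[[0, 0, 0, 0, 0, 0, 0.6], [0, 0, 0, 0, 0, 0, 0.9], [0, 0, 0, 0, 0, 0, 1], [-2, 0, 0, 0, 0, 0, 1], [-3.5, 0, 0, 0, 0, 0, 1]]]'

```text
clock: 17.93
tcp_pos: [0.4151, -0.3082, 0.1082]
orientation: [0.681, 0.184, 0.686, -0.181]
wrist_force: [-0.7, -0.7, -0.1]
finger_gap: 0.085
```

Call:
drive_tool --plan '[[[-3.5, 0, 0, 0, 0, 0, 1], [-2.5, 0, 0, 0, 0, 0, 1], [-1, 0, 0, 0, 0, 0, 1], [0, 0, 0, 0, 0, 0, 1], [0, 0, 0, 0, 0, 0, 1]]]'

```text
clock: 18.35
tcp_pos: [0.4174, -0.3105, 0.1808]
orientation: [0.683, 0.183, 0.683, -0.183]
wrist_force: [0.0, 0.3, -1.0]
finger_gap: 0.0853
```

Run:
```python
from h import *
st(); plan([.648,-.025,.15],95.5,step=3.5)
im=env.read_camera('top')[:,:,::-1]; cv2.imwrite('pics/t2.png',im)
```

```text
t 18.35 tcp [ 0.4174 -0.3105  0.1808] a 60.0 down [ 0. -0. -1.] F [ 0.   0.3 -1. ] gap 0.0853 q [-0.79  0.23 -0.19  1.15 -0.   -0.27]
[[0.3,3.3,0.5,-3.2,0.0,0.0,1.0],[0.3,3.3,0.7,-3.3,0.0,0.0,1.0],[0.2,3.2,0.9,-3.2,0.0,0.0,1.0],[0.3,3.1,1.1,-3.2,0.0,0.0,1.0],[0.3,3.1,1.2,-3.2,0.0,0.0,1.0]]
[[0.3,3.1,1.4,-3.3,0.0,0.0,1.0],[0.3,2.9,1.6,-3.2,0.0,0.0,1.0],[0.2,2.8,1.8,-3.2,0.0,0.0,1.0],[0.3,2.8,1.9,-3.2,0.0,0.0,1.0],[0.3,2.6,2.0,-3.3,0.0,0.0,1.0]]
[[0.3,2.5,2.2,-3.2,0.0,0.0,1.0]]
end [ 0.6479 -0.0251  0.1498] a 95.5 n 11
```

View pics/t2.png

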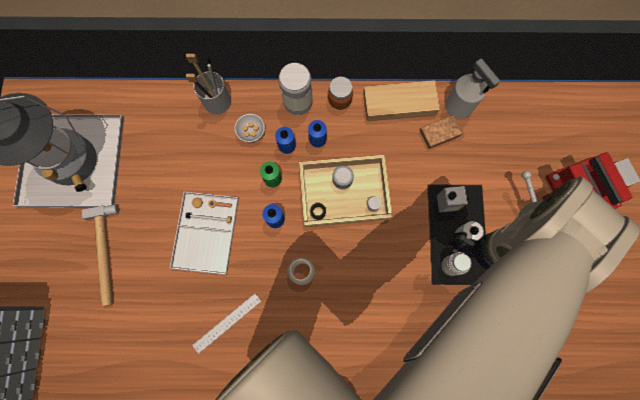

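All three stand upright on the mat, at (452,198), (468,233) and (457,263). The grease tin at (343,176) is free. Moving over it.

Call:
drive_tool --plan '[[[0.3, 3.3, 0.5, -3.2, 0, 0, 1], [0.3, 3.3, 0.7, -3.3, 0, 0, 1], [0.2, 3.2, 0.9, -3.2, 0, 0, 1], [0.3, 3.1, 1.1, -3.2, 0, 0, 1], [0.3, 3.1, 1.2, -3.2, 0, 0, 1]]]'

```text
clock: 18.82
tcp_pos: [0.5215, -0.1792, 0.1646]
orientation: [0.701, 0.085, 0.703, -0.084]
wrist_force: [1.1, -0.5, -0.0]
finger_gap: 0.0855
```

Call:
drive_tool --plan '[[[0.3, 3.1, 1.4, -3.3, 0, 0, 1], [0.3, 2.9, 1.6, -3.2, 0, 0, 1], [0.2, 2.8, 1.8, -3.2, 0, 0, 1], [0.3, 2.8, 1.9, -3.2, 0, 0, 1], [0.3, 2.6, 2.0, -3.3, 0, 0, 1]]]'

```text
clock: 19.23
tcp_pos: [0.6264, -0.0491, 0.1502]
orientation: [0.705, -0.015, 0.708, 0.016]
wrist_force: [0.1, -0.5, -0.0]
finger_gap: 0.0854
```

Call:
drive_tool --plan '[[[0.3, 2.5, 2.2, -3.2, 0, 0, 1], [0, 0, 0, 0, 0, 0, 1], [0, 0, 0, 0, 0, 0, 1], [0, 0, 0, 0, 0, 0, 1], [0, 0, 0, 0, 0, 0, 1]]]'

```text
clock: 19.65
tcp_pos: [0.6466, -0.0258, 0.149]
orientation: [0.705, -0.034, 0.707, 0.034]
wrist_force: [0.2, -0.4, 0.3]
finger_gap: 0.0856
```

Run:
```python
from h import *
st(); im=env.read_camera('wrist')[:,:,::-1]; cv2.imwrite('pics/w6.png',im); plan([.648,-.025,.08],95.5,n=3)
```

```text
t 19.65 tcp [ 0.6466 -0.0258  0.149 ] a 95.4 down [-0.003  0.    -1.   ] F [ 0.2 -0.4  0.3] gap 0.0856 q [-0.16  0.49  0.1   1.19 -0.   -0.26]
[[2.3,0.0,0.0,0.0,0.0,0.0,1.0],[2.3,0.1,0.1,0.0,0.0,0.0,1.0],[2.4,0.0,0.0,-0.1,-0.1,0.0,1.0]]
end [ 0.6477 -0.025   0.0796] a 95.5 n 3
```

View pics/w6.png

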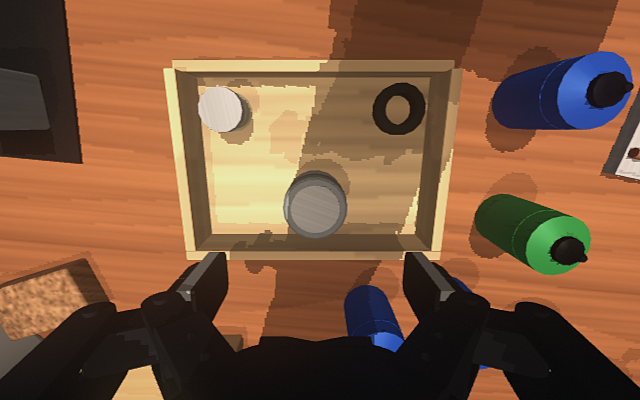

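Run:
```python
from h import *
print(ray(cam('wrist'),(315,208),.05)); st(); plan([.648,-.025,.018],95.5,n=5,dec=1)
```

```text
[ 0.6479257  -0.02547814  0.05      ]
t 19.7 tcp [ 0.6469 -0.0261  0.1496] a 95.4 down [-0.002 -0.    -1.   ] F [-0.7 -0.6 -0.6] gap 0.0854 q [-0.16  0.49  0.1   1.19 -0.   -0.26]
[[2.6,0.0,0.0,0.0,0.0,0.0,1.0],[2.7,0.0,0.1,0.0,0.0,0.0,1.0],[2.6,0.1,0.0,0.0,0.0,0.0,1.0],[2.6,0.0,0.0,-0.1,0.0,0.0,1.0],[2.7,0.0,0.0,0.0,-0.1,0.0,1.0]]
end [ 0.6476 -0.025   0.0176] a 95.5 n 5
```

The ray gives the tin at (.648,-.0255), the same as before. Descending.

Call:
drive_tool --plan '[[[2.6, 0, 0, 0, 0, 0, 1], [3, 0, 0, 0, 0, 0, 1], [3, 0.1, 0, 0, 0, 0, 1], [2.2, 0, 0, 0, 0, 0, 1], [1.5, 0, 0, 0, 0, 0, 1]]]'

```text
clock: 20.12
tcp_pos: [0.6456, -0.0252, 0.0248]
orientation: [0.705, -0.033, 0.707, 0.034]
wrist_force: [0.2, -0.0, 0.6]
finger_gap: 0.0855
```

Call:
drive_tool --plan '[[[0.6, 0, 0, 0, 0, 0, 1], [0.1, 0, 0, 0, 0, 0, 0.8], [0, 0, 0, 0, 0, 0, 0.4], [0, 0, 0, 0, 0, 0, 0.25], [0, 0, 0, 0, 0, 0, 0.25]]]' --squeeze 40

```text
clock: 20.53
tcp_pos: [0.6489, -0.0245, 0.0221]
orientation: [0.707, -0.034, 0.705, 0.034]
wrist_force: [0.6, -0.4, 4.5]
finger_gap: 0.0545
```

Call:
drive_tool --plan '[[[0, 0, 0, 0, 0, 0, 0.25], [0, 0, 0, 0, 0, 0, 0.25], [-1.5, 0, 0, 0, 0, 0, 0.25], [-3, 0, 0, 0, 0, 0, 0.25], [-3, 0, 0, 0, 0, 0, 0.25]]]'

```text
clock: 20.95
tcp_pos: [0.6462, -0.0237, 0.0945]
orientation: [0.705, -0.034, 0.708, 0.034]
wrist_force: [0.6, -0.5, -1.7]
finger_gap: 0.0545
```

Run:
```python
from h import *
st(); im=env.read_camera('scene')[:,:,::-1]; cv2.imwrite('pics/s5.png',im)
t=cv2.imread('pics/t2.png'); cv2.imwrite('pics/tray.png',cv2.resize(t[180:290,160:250],None,fx=5.4,fy=5.4,interpolation=cv2.INTER_CUBIC))
```

```text
t 20.95 tcp [ 0.6462 -0.0237  0.0945] a 95.5 down [-0.004  0.001 -1.   ] F [ 0.6 -0.5 -1.7] gap 0.0545 q [-0.16  0.52  0.02  1.07  0.   -0.26]
```

View pics/s5.png

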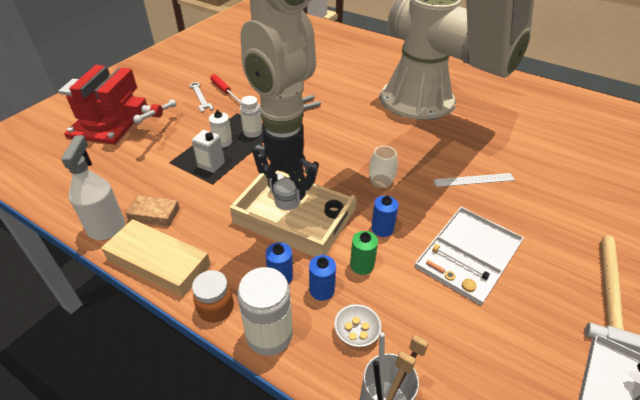

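View pics/tray.png

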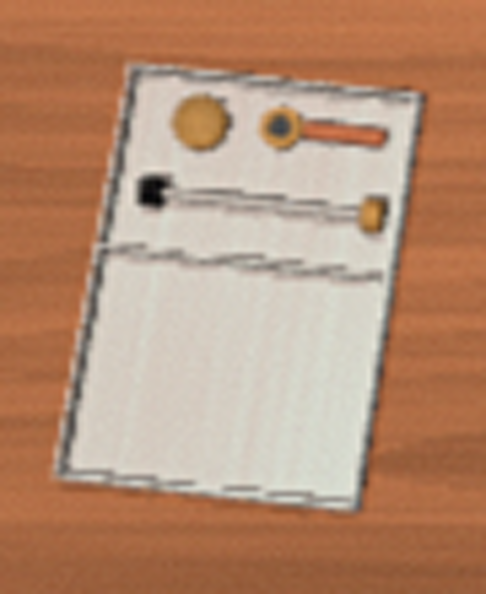

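The tin is in the gripper and lifted. The tray's outer corners in the 5.4× crop are (131,64), (424,92), (358,510) and (60,480), with the cross wall from (105,248) to (385,275).

Run:
```python
from h import *
t=cam('top'); f=lambda u,v:(160+u/5.4,180+v/5.4)
P=np.array([ray(t,f(*p),.014)[:2] for p in [(131,64),(424,92),(358,510),(60,480)]])
print(P.round(4),np.linalg.norm(np.diff(np.r_[P,P[:1]],axis=0),axis=1).round(3))
c=P.mean(0); x=(P[0]+P[1]-P[2]-P[3]); x/=np.linalg.norm(x); print('centre',c,'yaw',np.degrees(np.arctan2(x[1],x[0])))
b=c-.046*x; print('bay',b)
W=np.array([ray(t,f(*p),.014)[:2] for p in [(105,248),(385,275)]]).mean(0); print('bay from wall',W-x*(.001+.055), 'wall dist from centre',(W-c)@x)
s=cam('scene'); print(proj(s,[*b,.002]),proj(s,[*c,.014]))
img=cv2.imread('pics/s5.png')
for p in P: cv2.circle(img,tuple(int(v) for v in proj(s,[*p,.014]).round()),2,(0,0,255),-1)
cv2.circle(img,tuple(int(v) for v in proj(s,[*b,.002]).round()),2,(255,0,0),-1)
cv2.imwrite('pics/s5t.png',cv2.resize(img[195:310,405:535],None,fx=5,fy=5))
```

```text
[[0.6093 0.4001]
 [0.5955 0.2536]
 [0.39   0.2757]
 [0.4039 0.4191]] [0.147 0.207 0.144 0.206]
centre [0.49966931 0.33712972] yaw -5.711495834909903
bay [0.45389767 0.34170761]
bay from wall [0.45431996 0.34280828] wall dist from centre 0.010310649012188528
[478.4727773  239.06951227] [470.61478839 248.429799  ]
```

View pics/s5t.png

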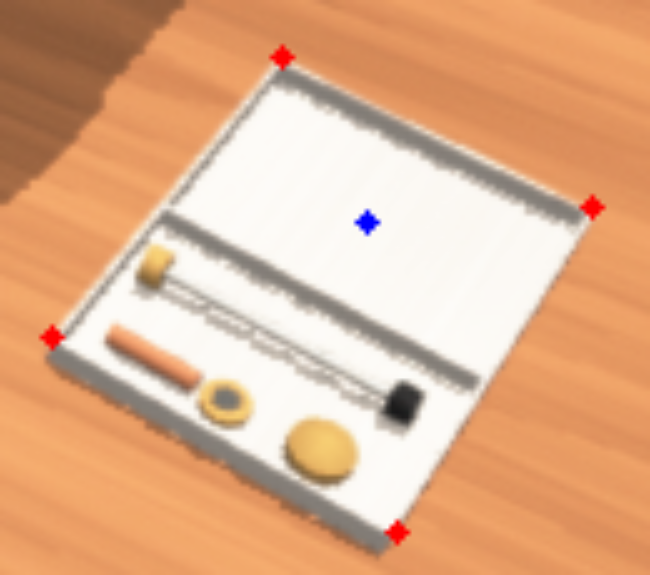

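The projected corners and bay point fall on the tray in the scene view too, so the bay is at (.454,.342). Carrying the tin there.

Run:
```python
from h import *
st(); T=plan([.640,-.015,.17],95.5,grip=.25,n=3); plan([.454,.342,.16],90,grip=.25,step=3.5,start=T)
```

```text
t 21.0 tcp [ 0.6504 -0.0242  0.1025] a 95.5 down [ 0.007 -0.001 -1.   ] F [1.8 0.2 3.9] gap 0.0546 q [-0.16  0.51  0.03  1.08  0.   -0.26]
[[-2.3,0.3,-0.3,0.0,0.0,0.0,0.25],[-2.2,0.4,-0.3,0.0,0.0,0.0,0.25],[-2.3,0.3,-0.3,0.0,0.4,0.1,0.25]]
end [ 0.64   -0.0151  0.1704] a 95.5 n 3
[[0.1,3.1,-1.3,0.5,0.0,0.0,0.25],[0.1,3.1,-1.2,0.4,0.0,0.0,0.25],[0.1,3.1,-1.3,0.5,0.0,0.0,0.25],[0.0,3.1,-1.4,0.4,0.0,0.0,0.25],[0.1,3.1,-1.3,0.5,0.0,0.0,0.25]]
[[0.1,3.0,-1.4,0.5,0.0,0.0,0.25],[0.1,3.1,-1.4,0.4,0.0,0.0,0.25],[0.1,3.0,-1.4,0.5,0.0,0.0,0.25],[0.1,3.0,-1.5,0.5,0.0,0.0,0.25],[0.1,3.0,-1.5,0.4,0.0,0.0,0.25]]
[[0.1,3.0,-1.5,0.5,0.0,0.0,0.25],[0.0,3.0,-1.5,0.4,0.0,0.0,0.25]]
end [0.454  0.3418 0.1604] a 90.0 n 12
```

Call:
drive_tool --plan '[[[-2.3, 0.3, -0.3, 0, 0, 0, 0.25], [-2.2, 0.4, -0.3, 0, 0, 0, 0.25], [-2.3, 0.3, -0.3, 0, 0, 0, 0.25], [0.1, 3.1, -1.3, 0.5, 0, 0, 0.25], [0.1, 3.1, -1.2, 0.4, 0, 0, 0.25]]]'

```text
clock: 21.42
tcp_pos: [0.6087, 0.0439, 0.1632]
orientation: [0.708, -0.028, 0.705, 0.027]
wrist_force: [-0.5, 0.4, -2.8]
finger_gap: 0.0545
```

Call:
drive_tool --plan '[[[0.1, 3.1, -1.3, 0.5, 0, 0, 0.25], [0, 3.1, -1.4, 0.4, 0, 0, 0.25], [0.1, 3.1, -1.3, 0.5, 0, 0, 0.25], [0.1, 3, -1.4, 0.5, 0, 0, 0.25], [0.1, 3.1, -1.4, 0.4, 0, 0, 0.25]]]'

```text
clock: 21.83
tcp_pos: [0.5284, 0.1951, 0.1572]
orientation: [0.707, -0.014, 0.707, 0.014]
wrist_force: [0.6, 0.5, -2.2]
finger_gap: 0.0544
```

Call:
drive_tool --plan '[[[0.1, 3, -1.4, 0.5, 0, 0, 0.25], [0.1, 3, -1.5, 0.5, 0, 0, 0.25], [0.1, 3, -1.5, 0.4, 0, 0, 0.25], [0.1, 3, -1.5, 0.5, 0, 0, 0.25], [0, 3, -1.5, 0.4, 0, 0, 0.25]]]'

```text
clock: 22.25
tcp_pos: [0.4506, 0.3433, 0.153]
orientation: [0.707, -0.0, 0.707, 0.0]
wrist_force: [0.6, -0.8, -1.0]
finger_gap: 0.0547
```

Call:
drive_tool --plan '[[[0, 0, 0, 0, 0, 0, 0.25], [0, 0, 0, 0, 0, 0, 0.25], [1, 0, 0, 0, 0, 0, 0.25], [2, 0, 0, 0, 0, 0, 0.25], [1.5, 0, 0, 0, 0, 0, 0.25]]]'

```text
clock: 22.67
tcp_pos: [0.4527, 0.3408, 0.107]
orientation: [0.707, 0.0, 0.707, -0.001]
wrist_force: [-0.4, -0.1, -2.7]
finger_gap: 0.0544
```

Run:
```python
from h import *
env.read_camera('scene'); st(); plan([.454,.342,.024],90,grip=.25,n=6,dec=1)
im=env.read_camera('scene')[:,:,::-1]; cv2.imwrite('pics/s6.png',im)
```

```text
t 22.72 tcp [0.4508 0.3396 0.1036] a 89.9 down [-0.004 -0.003 -1.   ] F [-1.1  0.1 -4. ] gap 0.0546 q [ 0.5   0.37 -0.2   1.01 -0.    0.51]
[[1.3,0.0,0.1,0.0,0.0,0.0,0.25],[1.4,0.1,0.0,0.0,0.0,0.0,0.25],[1.3,0.0,0.1,0.0,0.0,0.0,0.25],[1.3,0.1,0.0,-0.1,0.0,0.0,0.25],[1.3,0.0,0.1,0.0,0.0,0.0,0.25]]
[[1.4,0.1,0.1,0.0,-0.3,0.2,0.25]]
end [0.4544 0.3423 0.0236] a 90.0 n 6
```

View pics/s6.png

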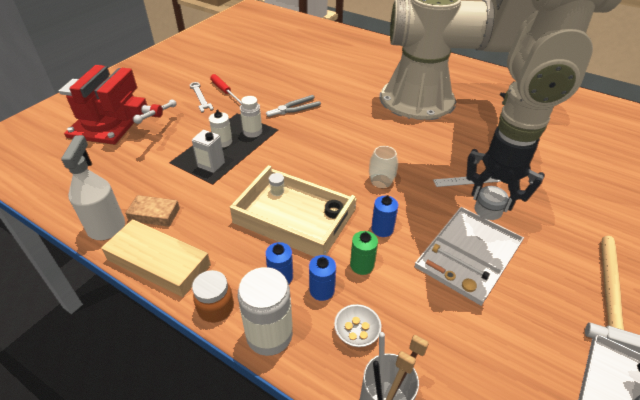

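The tin hangs over the near compartment at (490,200). Lowering it.

Call:
drive_tool --plan '[[[1.5, 0.1, 0.1, 0, 0, 0, 0.25], [2, 0, 0.1, 0, 0, 0, 0.25], [2, 0, 0, 0, 0, 0, 0.25], [1.5, 0, 0, 0, 0, 0, 0.25], [0.7, 0, 0, 0, 0, 0, 0.25]]]'

```text
clock: 23.18
tcp_pos: [0.4537, 0.3414, 0.0296]
orientation: [0.706, -0.0, 0.708, -0.001]
wrist_force: [-1.1, -0.5, -1.9]
finger_gap: 0.0547
```

Call:
drive_tool --plan '[[[0.2, 0, 0, 0, 0, 0, 0.25], [0, 0, 0, 0, 0, 0, 0.25], [0, 0, 0, 0, 0, 0, 0.25], [0, 0, 0, 0, 0, 0, 0.25], [0, 0, 0, 0, 0, 0, 0.25]]]'

```text
clock: 23.6
tcp_pos: [0.4548, 0.3433, 0.0304]
orientation: [0.708, 0.0, 0.706, 0.0]
wrist_force: [-0.5, -0.2, -2.3]
finger_gap: 0.0546
```

Call:
drive_tool --plan '[[[0.4, 0, 0, 0, 0, 0, 0.25], [0.4, 0, 0, 0, 0, 0, 0.25], [0.2, 0, 0, 0, 0, 0, 0.25], [0, 0, 0, 0, 0, 0, 0.25], [0, 0, 0, 0, 0, 0, 0.25]]]'

```text
clock: 24.02
tcp_pos: [0.4536, 0.3428, 0.0189]
orientation: [0.707, -0.0, 0.707, 0.0]
wrist_force: [-0.2, 0.1, -1.9]
finger_gap: 0.0547
```

Call:
drive_tool --plan '[[[0.2, 0, 0, 0, 0, 0, 0.25], [0, 0, 0, 0, 0, 0, 0.25], [0, 0, 0, 0, 0, 0, 0.25], [0, 0, 0, 0, 0, 0, 0.25], [0, 0, 0, 0, 0, 0, 0.25]]]'

```text
clock: 24.43
tcp_pos: [0.4541, 0.3431, 0.018]
orientation: [0.707, -0.0, 0.707, 0.0]
wrist_force: [-1.9, -0.6, 5.8]
finger_gap: 0.0547
```

Contact. Release and rise, then look.

Call:
drive_tool --plan '[[[0, 0, 0, 0, 0, 0, 0.6], [0, 0, 0, 0, 0, 0, 0.9], [0, 0, 0, 0, 0, 0, 0.9], [-2, 0, 0, 0, 0, 0, 0.9], [-3.5, 0, 0, 0, 0, 0, 1]]]'

```text
clock: 24.85
tcp_pos: [0.4511, 0.3413, 0.0688]
orientation: [0.705, -0.002, 0.71, -0.001]
wrist_force: [-0.5, 0.2, -0.0]
finger_gap: 0.085
```

Call:
drive_tool --plan '[[[-3.5, 0, 0, 0, 0, 0, 1], [-3.5, 0, 0, 0, 0, 0, 1], [-2.5, 0, 0, 0, 0, 0, 1], [-1, 0, 0, 0, 0, 0, 1], [0, 0, 0, 0, 0, 0, 1]]]'

```text
clock: 25.27
tcp_pos: [0.4558, 0.344, 0.1802]
orientation: [0.709, 0.001, 0.705, 0.001]
wrist_force: [-0.6, 0.4, -0.3]
finger_gap: 0.0855
```

Run:
```python
from h import *
env.read_camera('wrist'); env.read_camera('wrist'); st(); T=T_tool(); np.save('T7.npy',T)
im=env.read_camera('wrist')[:,:,::-1]; cv2.imwrite('pics/w7.png',im);
```

```text
t 25.37 tcp [0.4538 0.3428 0.1762] a 90.0 down [-0.001 -0.    -1.   ] F [-0.5  0.4 -0.8] gap 0.0852 q [ 0.51  0.32 -0.08  1.17 -0.    0.51]
```

View pics/w7.png

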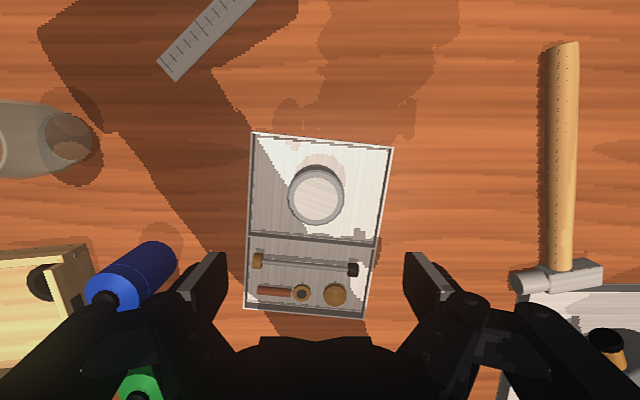

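Run:
```python
from h import *
c=cam('wrist',np.load('T7.npy'))
P=np.array([ray(c,p,.014)[:2] for p in [(251,133),(393,148),(367,317),(244,308)]]); print(P.round(4),np.linalg.norm(np.diff(np.r_[P,P[:1]],axis=0),axis=1).round(3))
x=(P[2]+P[3]-P[0]-P[1]); x/=np.linalg.norm(x); print('bay',(P.mean(0)-.046*x).round(4),'tin',ray(c,(316,195.5),.046).round(4))
plan([.415,-.31,.19],60,step=3.8)
```

```text
[[0.3942 0.2787]
 [0.4088 0.4227]
 [0.6082 0.4058]
 [0.5961 0.259 ]] [0.145 0.2   0.147 0.203]
bay [0.456  0.3457] tin [0.4511 0.3442 0.046 ]
[[-0.1,-3.6,-0.2,1.7,0.0,0.0,1.0],[-0.1,-3.7,-0.1,1.6,0.0,0.0,1.0],[0.0,-3.6,0.0,1.7,0.0,0.0,1.0],[-0.1,-3.6,0.1,1.7,0.0,0.0,1.0],[-0.1,-3.6,0.2,1.6,0.0,0.0,1.0]]
[[-0.1,-3.7,0.3,1.7,0.0,0.0,1.0],[0.0,-3.6,0.4,1.7,0.0,0.0,1.0],[-0.1,-3.6,0.5,1.6,0.0,0.0,1.0],[-0.1,-3.5,0.7,1.7,0.0,0.0,1.0],[-0.1,-3.6,0.7,1.7,0.0,0.0,1.0]]
[[0.0,-3.5,0.8,1.6,0.0,0.0,1.0],[-0.1,-3.5,1.0,1.7,0.0,0.0,1.0],[-0.1,-3.5,1.0,1.7,0.0,0.0,1.0],[-0.1,-3.5,1.2,1.7,0.0,0.0,1.0],[0.0,-3.4,1.2,1.6,0.0,0.0,1.0]]
[[-0.1,-3.3,1.3,1.7,0.0,0.0,1.0],[-0.1,-3.4,1.5,1.7,0.0,0.0,1.0],[-0.1,-3.3,1.5,1.6,-0.1,0.1,1.0]]
end [ 0.4147 -0.3102  0.1903] a 60.0 n 18
```

The tin sits about 5 mm from the bay centre by this view and about 1–2 mm by the pose, both within 15 mm. Now back for the spray can.

Call:
drive_tool --plan '[[[-0.1, -3.6, -0.2, 1.7, 0, 0, 1], [-0.1, -3.7, -0.1, 1.6, 0, 0, 1], [0, -3.6, 0, 1.7, 0, 0, 1], [-0.1, -3.6, 0.1, 1.7, 0, 0, 1], [-0.1, -3.6, 0.2, 1.6, 0, 0, 1]]]'

```text
clock: 25.83
tcp_pos: [0.4416, 0.1605, 0.1788]
orientation: [0.704, 0.051, 0.707, -0.052]
wrist_force: [0.8, -0.2, -0.2]
finger_gap: 0.0855
```

Call:
drive_tool --plan '[[[-0.1, -3.7, 0.3, 1.7, 0, 0, 1], [0, -3.6, 0.4, 1.7, 0, 0, 1], [-0.1, -3.6, 0.5, 1.6, 0, 0, 1], [-0.1, -3.5, 0.7, 1.7, 0, 0, 1], [-0.1, -3.6, 0.7, 1.7, 0, 0, 1]]]'

```text
clock: 26.25
tcp_pos: [0.431, -0.0209, 0.1832]
orientation: [0.698, 0.103, 0.701, -0.103]
wrist_force: [0.8, -0.0, 0.4]
finger_gap: 0.0854
```

Call:
drive_tool --plan '[[[0, -3.5, 0.8, 1.6, 0, 0, 1], [-0.1, -3.5, 1, 1.7, 0, 0, 1], [-0.1, -3.5, 1, 1.7, 0, 0, 1], [-0.1, -3.5, 1.2, 1.7, 0, 0, 1], [0, -3.4, 1.2, 1.6, 0, 0, 1]]]'

```text
clock: 26.67
tcp_pos: [0.4206, -0.2023, 0.1862]
orientation: [0.689, 0.154, 0.691, -0.153]
wrist_force: [1.1, 0.2, -0.3]
finger_gap: 0.0855
```

Call:
drive_tool --plan '[[[-0.1, -3.3, 1.3, 1.7, 0, 0, 1], [-0.1, -3.4, 1.5, 1.7, 0, 0, 1], [-0.1, -3.3, 1.5, 1.6, 0, 0, 1], [0, 0, 0, 0, 0, 0, 1], [0, 0, 0, 0, 0, 0, 1]]]'

```text
clock: 27.08
tcp_pos: [0.4143, -0.3106, 0.1887]
orientation: [0.681, 0.185, 0.684, -0.183]
wrist_force: [-0.9, -0.3, -0.5]
finger_gap: 0.0851
```

Run:
```python
from h import *
env.read_camera('wrist'); st(); T=T_tool(); np.save('T8.npy',T)
im=env.read_camera('wrist')[:,:,::-1]; cv2.imwrite('pics/w8.png',im); plan([.418,-.311,.18],60,n=2)
```

```text
t 27.13 tcp [ 0.4143 -0.3092  0.1889] a 59.9 down [-0.003  0.004 -1.   ] F [-0.3 -0.5  0.3] gap 0.0852 q [-0.8   0.22 -0.18  1.17  0.   -0.27]
[[0.5,0.0,0.2,0.0,0.0,0.0,1.0],[0.4,-0.1,0.2,0.0,-0.2,-0.1,1.0]]
end [ 0.4175 -0.3113  0.1804] a 60.0 n 2
```

View pics/w8.png

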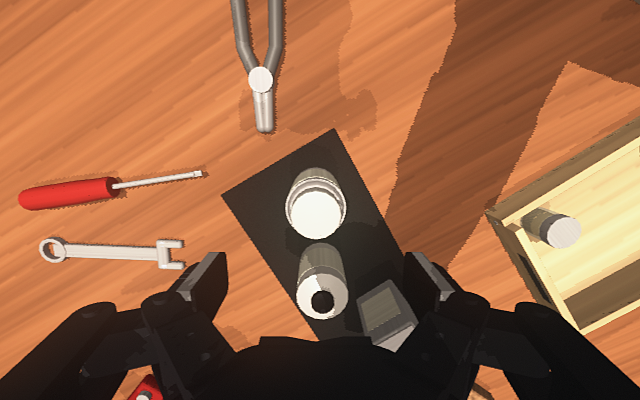

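The spray can is centred (columns 286–346). Descending and gripping it.

Call:
drive_tool --plan '[[[2, 0, 0.3, 0, 0, 0, 1], [3.5, 0, 0, 0, 0, 0, 1], [3.5, 0, 0, 0, 0, 0, 1], [2.5, 0, 0, 0, 0, 0, 1], [1.5, 0, 0, 0, 0, 0, 1]]]'

```text
clock: 27.6
tcp_pos: [0.4165, -0.3073, 0.0577]
orientation: [0.682, 0.183, 0.685, -0.181]
wrist_force: [0.4, -0.2, 0.2]
finger_gap: 0.0856
```

Call:
drive_tool --plan '[[[0.3, 0, 0, 0, 0, 0, 1], [0, 0, 0, 0, 0, 0, 0.8], [0, 0, 0, 0, 0, 0, 0.4], [0, 0, 0, 0, 0, 0, 0.2], [0, 0, 0, 0, 0, 0, 0.2]]]' --squeeze 40

```text
clock: 28.02
tcp_pos: [0.4194, -0.3119, 0.0602]
orientation: [0.684, 0.182, 0.682, -0.183]
wrist_force: [1.5, 0.9, 2.7]
finger_gap: 0.0509
```

Call:
drive_tool --plan '[[[0, 0, 0, 0, 0, 0, 0.2], [0, 0, 0, 0, 0, 0, 0.2], [-1.5, 0, 0, 0, 0, 0, 0.2], [-3, 0, 0, 0, 0, 0, 0.2], [-3, 0, 0, 0, 0, 0, 0.2]]]'

```text
clock: 28.43
tcp_pos: [0.4171, -0.3103, 0.1333]
orientation: [0.682, 0.183, 0.684, -0.182]
wrist_force: [0.2, -0.3, -1.5]
finger_gap: 0.0506
```

Call:
drive_tool --plan '[[[-2, 0, 0, 0, 0, 0, 0.2], [-1, 0, 0, 0, 0, 0, 0.2], [0, 0, 0, 0, 0, 0, 0.2], [0, 0, 0, 0, 0, 0, 0.2], [0, 0, 0, 0, 0, 0, 0.2]]]'

```text
clock: 28.85
tcp_pos: [0.4173, -0.3105, 0.1617]
orientation: [0.682, 0.183, 0.684, -0.182]
wrist_force: [0.5, 0.4, -2.2]
finger_gap: 0.0507
```

Run:
```python
from h import *
st(); plan([.586,-.032,.16],96,grip=.2,step=3)
```

```text
t 28.85 tcp [ 0.4173 -0.3105  0.1617] a 60.0 down [-0.002  0.002 -1.   ] F [ 0.5  0.4 -2.2] gap 0.0507 q [-0.79  0.24 -0.22  1.11 -0.   -0.27]
[[0.0,3.0,0.1,-3.3,0.0,0.0,0.2],[0.0,2.9,0.2,-3.2,0.0,0.0,0.2],[0.1,2.9,0.4,-3.3,0.0,0.0,0.2],[0.0,3.0,0.6,-3.3,0.0,0.0,0.2],[0.0,2.8,0.7,-3.3,0.0,0.0,0.2]]
[[0.0,2.8,0.9,-3.2,0.0,0.0,0.2],[0.0,2.8,1.0,-3.3,0.0,0.0,0.2],[0.0,2.7,1.3,-3.3,0.0,0.0,0.2],[0.1,2.6,1.3,-3.2,0.0,0.0,0.2],[0.0,2.6,1.5,-3.3,0.0,0.0,0.2]]
[[0.0,2.4,1.7,-3.3,-0.1,-0.1,0.2]]
end [ 0.5863 -0.0324  0.1599] a 96.0 n 11
```

Call:
drive_tool --plan '[[[0, 3, 0.1, -3.3, 0, 0, 0.2], [0, 2.9, 0.2, -3.2, 0, 0, 0.2], [0.1, 2.9, 0.4, -3.3, 0, 0, 0.2], [0, 3, 0.6, -3.3, 0, 0, 0.2], [0, 2.8, 0.7, -3.3, 0, 0, 0.2]]]'

```text
clock: 29.27
tcp_pos: [0.4943, -0.183, 0.1601]
orientation: [0.701, 0.083, 0.703, -0.082]
wrist_force: [0.3, -1.0, -3.0]
finger_gap: 0.0504
```

Call:
drive_tool --plan '[[[0, 2.8, 0.9, -3.2, 0, 0, 0.2], [0, 2.8, 1, -3.3, 0, 0, 0.2], [0, 2.7, 1.3, -3.3, 0, 0, 0.2], [0.1, 2.6, 1.3, -3.2, 0, 0, 0.2], [0, 2.6, 1.5, -3.3, 0, 0, 0.2]]]'

```text
clock: 29.68
tcp_pos: [0.5705, -0.0563, 0.1589]
orientation: [0.706, -0.017, 0.708, 0.018]
wrist_force: [0.4, -0.2, -2.3]
finger_gap: 0.0502
```

Call:
drive_tool --plan '[[[0, 2.4, 1.7, -3.3, 0, 0, 0.2], [0, 0, 0, 0, 0, 0, 0.2], [0, 0, 0, 0, 0, 0, 0.2], [0, 0, 0, 0, 0, 0, 0.2], [0, 0, 0, 0, 0, 0, 0.2]]]'

```text
clock: 30.1
tcp_pos: [0.586, -0.0337, 0.1602]
orientation: [0.705, -0.037, 0.707, 0.037]
wrist_force: [0.2, 0.3, -2.9]
finger_gap: 0.0508
```

Run:
```python
from h import *
st(); plan([.5865,-.032,.068],96,grip=.2,n=5)
im=env.read_camera('scene')[:,:,::-1]; cv2.imwrite('pics/s7.png',im)
```

```text
t 30.1 tcp [ 0.586  -0.0337  0.1602] a 95.9 down [-0.002  0.    -1.   ] F [ 0.2  0.3 -2.9] gap 0.0508 q [-0.19  0.37 -0.05  1.15 -0.   -0.3 ]
[[1.8,0.0,0.0,0.0,0.0,0.0,0.2],[1.9,0.1,0.0,0.0,0.0,0.0,0.2],[1.8,0.0,0.1,0.0,0.0,0.0,0.2],[1.9,0.0,0.0,0.0,0.0,0.0,0.2],[1.8,0.1,0.0,-0.1,-0.1,0.0,0.2]]
end [ 0.5866 -0.0316  0.0682] a 96.0 n 5
```

View pics/s7.png

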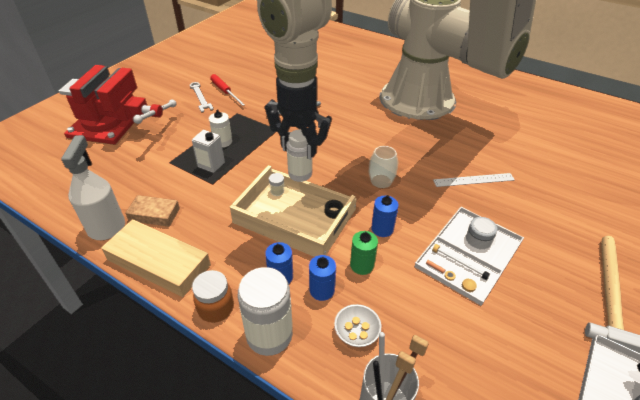

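The tin is in the tray bay at (482,230), and the spray can hangs over its place. Lowering it.

Call:
drive_tool --plan '[[[1.8, 0.1, 0, 0, 0, 0, 0.2], [2.2, 0.1, 0, 0, 0, 0, 0.2], [2.2, 0, 0, 0, 0, 0, 0.2], [1.8, 0, 0, 0, 0, 0, 0.2], [1.0, 0, 0, 0, 0, 0, 0.2]]]'

```text
clock: 30.57
tcp_pos: [0.5849, -0.032, 0.069]
orientation: [0.705, -0.036, 0.707, 0.037]
wrist_force: [-0.5, 0.2, -2.1]
finger_gap: 0.0504
```

Call:
drive_tool --plan '[[[0.2, 0, 0, 0, 0, 0, 0.2], [0.2, 0, 0, 0, 0, 0, 0.2], [0, 0, 0, 0, 0, 0, 0.2], [0, 0, 0, 0, 0, 0, 0.2], [0, 0, 0, 0, 0, 0, 0.2]]]'

```text
clock: 30.98
tcp_pos: [0.5878, -0.0314, 0.0686]
orientation: [0.707, -0.037, 0.705, 0.037]
wrist_force: [-1.2, 0.0, -1.6]
finger_gap: 0.0509
```

Call:
drive_tool --plan '[[[0.3, 0, 0, 0, 0, 0, 0.2], [0.2, 0, 0, 0, 0, 0, 0.2], [0, 0, 0, 0, 0, 0, 0.2], [0, 0, 0, 0, 0, 0, 0.2], [0, 0, 0, 0, 0, 0, 0.2]]]'

```text
clock: 31.4
tcp_pos: [0.5875, -0.0312, 0.0632]
orientation: [0.707, -0.037, 0.706, 0.037]
wrist_force: [-1.2, 0.9, 5.4]
finger_gap: 0.0507
```

Call:
drive_tool --plan '[[[0.1, 0, 0, 0, 0, 0, 0.2], [0.1, 0, 0, 0, 0, 0, 0.2], [0, 0, 0, 0, 0, 0, 0.2], [0, 0, 0, 0, 0, 0, 0.2], [0, 0, 0, 0, 0, 0, 0.2]]]'

```text
clock: 31.82
tcp_pos: [0.5877, -0.0312, 0.0632]
orientation: [0.707, -0.038, 0.705, 0.037]
wrist_force: [-5.4, 1.7, 17.3]
finger_gap: 0.0507
```

Firm contact with the floor. Easing back 2 mm, then releasing.

Call:
drive_tool --plan '[[[-0.2, 0, 0, 0, 0, 0, 0.2], [0, 0, 0, 0, 0, 0, 0.5], [0, 0, 0, 0, 0, 0, 0.8], [0, 0, 0, 0, 0, 0, 0.9], [-1.5, 0, 0, 0, 0, 0, 0.9]]]'

```text
clock: 32.23
tcp_pos: [0.5845, -0.0307, 0.0741]
orientation: [0.704, -0.037, 0.708, 0.038]
wrist_force: [0.1, 0.4, 0.1]
finger_gap: 0.077
```

Call:
drive_tool --plan '[[[-3, 0, 0, 0, 0, 0, 1], [-3.5, 0, 0, 0, 0, 0, 1], [-2.5, 0, 0, 0, 0, 0, 1], [-1, 0, 0, 0, 0, 0, 1], [0, 0, 0, 0, 0, 0, 1]]]'

```text
clock: 32.65
tcp_pos: [0.5886, -0.0314, 0.1798]
orientation: [0.708, -0.038, 0.704, 0.037]
wrist_force: [0.1, 0.1, -0.0]
finger_gap: 0.0854
```

Run:
```python
from h import *
st(); im=env.read_camera('wrist')[:,:,::-1]; cv2.imwrite('pics/w9.png',im); plan([.585,-.31,.17],7.5,step=3.8)
```

```text
t 32.65 tcp [ 0.5886 -0.0314  0.1798] a 96.0 down [ 0.005 -0.001 -1.   ] F [ 0.1  0.1 -0. ] gap 0.0854 q [-0.19  0.36 -0.02  1.19 -0.   -0.29]
[[0.1,-2.1,-0.2,6.8,0.0,0.0,1.0],[0.0,-2.2,0.0,6.8,0.0,0.0,1.0],[0.1,-2.1,0.2,6.8,0.0,0.0,1.0],[0.0,-2.1,0.5,6.8,0.0,0.0,1.0],[0.1,-2.0,0.8,6.8,0.0,0.0,1.0]]
[[0.1,-1.9,1.0,6.9,0.0,0.0,1.0],[0.0,-1.8,1.2,6.8,0.0,0.0,1.0],[0.1,-1.6,1.4,6.8,0.0,0.0,1.0],[0.0,-1.4,1.6,6.8,0.0,0.0,1.0],[0.1,-1.3,1.7,6.8,0.0,0.0,1.0]]
[[0.1,-1.0,1.9,6.8,0.0,0.0,1.0],[0.0,-0.8,2.0,6.8,0.0,0.0,1.0],[0.1,-0.5,2.1,6.8,0.0,-0.1,1.0]]
end [ 0.5851 -0.3101  0.1697] a 7.5 n 13
```

View pics/w9.png

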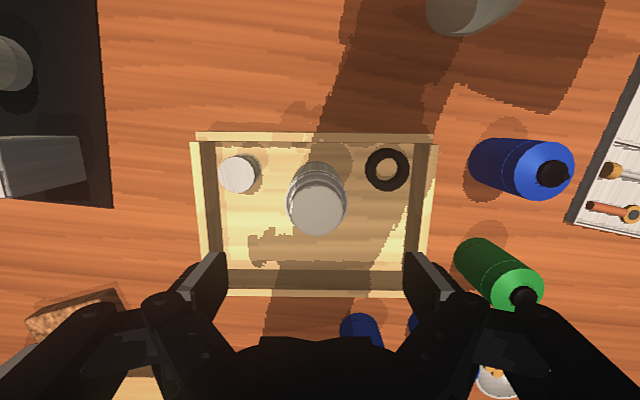

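The spray can stands upright in its place at (316,200). Next is the square tin.

Call:
drive_tool --plan '[[[0.1, -2.1, -0.2, 6.8, 0, 0, 1], [0, -2.2, 0, 6.8, 0, 0, 1], [0.1, -2.1, 0.2, 6.8, 0, 0, 1], [0, -2.1, 0.5, 6.8, 0, 0, 1], [0.1, -2, 0.8, 6.8, 0, 0, 1]]]'

```text
clock: 33.12
tcp_pos: [0.5844, -0.1388, 0.1713]
orientation: [0.684, 0.173, 0.687, -0.173]
wrist_force: [0.4, 0.2, -0.0]
finger_gap: 0.0854
```

Call:
drive_tool --plan '[[[0.1, -1.9, 1, 6.9, 0, 0, 1], [0, -1.8, 1.2, 6.8, 0, 0, 1], [0.1, -1.6, 1.4, 6.8, 0, 0, 1], [0, -1.4, 1.6, 6.8, 0, 0, 1], [0.1, -1.3, 1.7, 6.8, 0, 0, 1]]]'

```text
clock: 33.53
tcp_pos: [0.583, -0.2458, 0.1681]
orientation: [0.603, 0.366, 0.606, -0.366]
wrist_force: [-0.3, -0.3, -0.3]
finger_gap: 0.0855
```

Call:
drive_tool --plan '[[[0.1, -1, 1.9, 6.8, 0, 0, 1], [0, -0.8, 2, 6.8, 0, 0, 1], [0.1, -0.5, 2.1, 6.8, 0, 0, 1], [0, 0, 0, 0, 0, 0, 1], [0, 0, 0, 0, 0, 0, 1]]]'

```text
clock: 33.95
tcp_pos: [0.5831, -0.3104, 0.1659]
orientation: [0.53, 0.466, 0.533, -0.466]
wrist_force: [0.7, 0.9, -0.3]
finger_gap: 0.085
```

Run:
```python
from h import *
env.read_camera('scene');st(); im=env.read_camera('wrist')[:,:,::-1]; cv2.imwrite('pics/w10.png',im); plan([.5855,-.31,.057],7.5,n=5)
```

```text
t 34.0 tcp [ 0.5832 -0.3095  0.1665] a 7.6 down [-0.003  0.003 -1.   ] F [ 0.6 -0.1  0.2] gap 0.0855 q [-0.61  0.51  0.18  1.25  0.    0.83]
[[2.2,0.0,0.0,0.0,0.0,0.0,1.0],[2.2,0.1,0.1,0.0,0.0,0.0,1.0],[2.2,0.0,0.0,0.1,0.0,0.0,1.0],[2.2,0.1,0.0,0.0,0.0,0.0,1.0],[2.2,0.0,0.1,0.0,-0.1,0.1,1.0]]
end [ 0.5855 -0.3105  0.0572] a 7.5 n 5
```

View pics/w10.png

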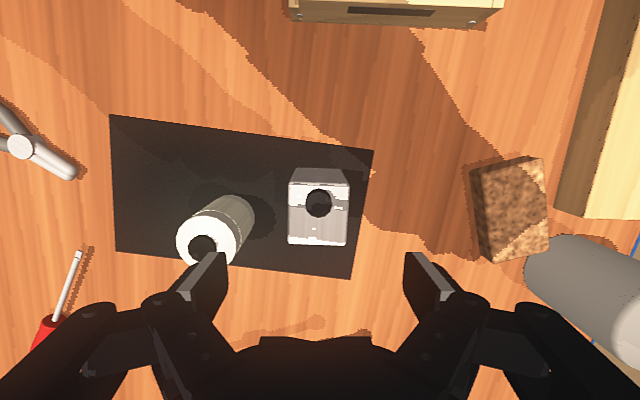

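Square tin centred (column 318), and the bottle is clear of the left finger. Descending.

Call:
drive_tool --plan '[[[2, 0, 0.1, 0, 0, 0, 1], [3, 0.1, 0, 0, 0, 0, 1], [3, 0, 0, 0, 0, 0, 1], [2, 0, 0, 0, 0, 0, 1], [1, 0, 0, 0, 0, 0, 1]]]'

```text
clock: 34.47
tcp_pos: [0.5835, -0.3079, 0.0553]
orientation: [0.53, 0.465, 0.535, -0.466]
wrist_force: [0.8, 0.3, -0.0]
finger_gap: 0.0856
```

Call:
drive_tool --plan '[[[0, 0, 0, 0, 0, 0, 1], [0, 0, 0, 0, 0, 0, 0.8], [0, 0, 0, 0, 0, 0, 0.4], [0, 0, 0, 0, 0, 0, 0.2], [0, 0, 0, 0, 0, 0, 0.2]]]' --squeeze 40

```text
clock: 34.88
tcp_pos: [0.5866, -0.3116, 0.0616]
orientation: [0.533, 0.466, 0.531, -0.466]
wrist_force: [-1.2, 1.2, 5.5]
finger_gap: 0.0477
```

Call:
drive_tool --plan '[[[0, 0, 0, 0, 0, 0, 0.2], [0, 0, 0, 0, 0, 0, 0.2], [-1.5, 0, 0, 0, 0, 0, 0.2], [-3, 0, 0, 0, 0, 0, 0.2], [-3, 0, 0, 0, 0, 0, 0.2]]]'

```text
clock: 35.3
tcp_pos: [0.5843, -0.3101, 0.1336]
orientation: [0.53, 0.466, 0.533, -0.466]
wrist_force: [0.7, -0.1, -1.8]
finger_gap: 0.0474
```

Call:
drive_tool --plan '[[[-2, 0, 0, 0, 0, 0, 0.2], [-1, 0, 0, 0, 0, 0, 0.2], [0, 0, 0, 0, 0, 0, 0.2], [0, 0, 0, 0, 0, 0, 0.2], [0, 0, 0, 0, 0, 0, 0.2]]]'

```text
clock: 35.72
tcp_pos: [0.5846, -0.3103, 0.1623]
orientation: [0.531, 0.466, 0.533, -0.466]
wrist_force: [0.2, -0.6, -2.7]
finger_gap: 0.0477
```

Run:
```python
from h import *
st(); plan([.6545,-.0925,.16],7.5,grip=.2,step=3)
```

```text
t 35.72 tcp [ 0.5846 -0.3103  0.1623] a 7.5 down [-0.003  0.002 -1.   ] F [ 0.2 -0.6 -2.7] gap 0.0477 q [-0.61  0.51  0.17  1.24 -0.    0.83]
[[0.0,1.2,-2.6,0.0,0.0,0.0,0.2],[0.1,1.2,-2.6,0.0,0.0,0.0,0.2],[0.0,1.3,-2.6,0.0,0.0,0.0,0.2],[0.0,1.2,-2.5,0.0,0.0,0.0,0.2],[0.1,1.2,-2.6,0.0,0.0,0.0,0.2]]
[[0.0,1.2,-2.6,0.0,0.0,0.0,0.2],[0.0,1.3,-2.6,0.0,0.0,0.0,0.2],[0.0,1.2,-2.6,0.0,-0.1,0.1,0.2]]
end [ 0.6547 -0.0922  0.1605] a 7.5 n 8
```

Call:
drive_tool --plan '[[[0, 1.2, -2.6, 0, 0, 0, 0.2], [0.1, 1.2, -2.6, 0, 0, 0, 0.2], [0, 1.3, -2.6, 0, 0, 0, 0.2], [0, 1.2, -2.5, 0, 0, 0, 0.2], [0.1, 1.2, -2.6, 0, 0, 0, 0.2]]]'

```text
clock: 36.13
tcp_pos: [0.6283, -0.1735, 0.1599]
orientation: [0.53, 0.466, 0.533, -0.467]
wrist_force: [0.0, -1.1, -2.8]
finger_gap: 0.0476
```

Call:
drive_tool --plan '[[[0, 1.2, -2.6, 0, 0, 0, 0.2], [0, 1.3, -2.6, 0, 0, 0, 0.2], [0, 1.2, -2.6, 0, 0, 0, 0.2], [0, 0, 0, 0, 0, 0, 0.2], [0, 0, 0, 0, 0, 0, 0.2]]]'

```text
clock: 36.55
tcp_pos: [0.6548, -0.0907, 0.1599]
orientation: [0.531, 0.465, 0.534, -0.466]
wrist_force: [-0.2, -0.7, -1.8]
finger_gap: 0.0474
```

Run:
```python
from h import *
env.read_camera('scene'); env.read_camera('scene'); st(); im=env.read_camera('scene')[:,:,::-1]; cv2.imwrite('pics/s8.png',im); plan([.655,-.0935,.07],7.5,grip=.2,n=5)
```

```text
t 36.65 tcp [ 0.6547 -0.0929  0.1606] a 7.5 down [-0.003  0.    -1.   ] F [-0.3  0.2 -2.8] gap 0.0474 q [-0.26  0.51  0.17  1.23 -0.    1.18]
[[1.8,0.0,0.0,0.0,0.0,0.0,0.2],[1.8,0.0,0.0,0.0,0.0,0.0,0.2],[1.9,0.0,0.0,0.0,0.0,0.0,0.2],[1.8,0.0,0.0,0.0,0.0,0.0,0.2],[1.8,0.0,0.0,0.0,0.0,0.1,0.2]]
end [ 0.6546 -0.0935  0.07  ] a 7.5 n 5
```

View pics/s8.png

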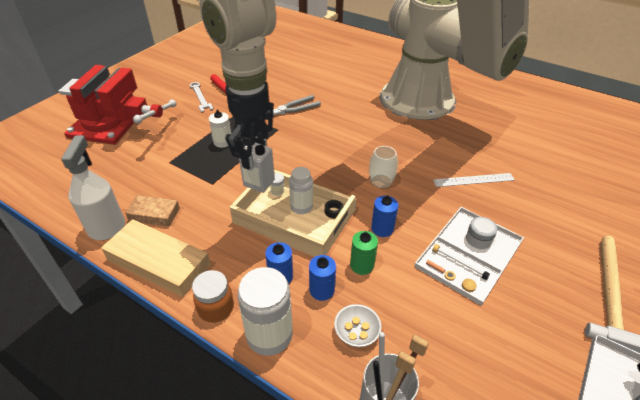

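The spray can stands in the caddy at (302,190), and the square tin hangs above its spot. Lowering it.

Call:
drive_tool --plan '[[[1.8, 0, 0, 0, 0, 0, 0.2], [2.2, 0, 0, 0, 0, 0, 0.2], [2.2, 0, 0, 0, 0, 0, 0.2], [1.8, 0, 0, 0, 0, 0, 0.2], [1, 0, 0, 0, 0, 0, 0.2]]]'

```text
clock: 37.12
tcp_pos: [0.6535, -0.094, 0.0693]
orientation: [0.53, 0.466, 0.532, -0.467]
wrist_force: [-0.4, -0.2, -2.8]
finger_gap: 0.0471
```

Call:
drive_tool --plan '[[[0.1, 0, 0, 0, 0, 0, 0.2], [0, 0, 0, 0, 0, 0, 0.2], [0, 0, 0, 0, 0, 0, 0.2], [0, 0, 0, 0, 0, 0, 0.2], [0, 0, 0, 0, 0, 0, 0.2]]]'

```text
clock: 37.53
tcp_pos: [0.6566, -0.0932, 0.0729]
orientation: [0.533, 0.467, 0.531, -0.466]
wrist_force: [-0.8, 0.0, -2.8]
finger_gap: 0.0476
```

Call:
drive_tool --plan '[[[0.3, 0, 0, 0, 0, 0, 0.2], [0.2, 0, 0, 0, 0, 0, 0.2], [0, 0, 0, 0, 0, 0, 0.2], [0, 0, 0, 0, 0, 0, 0.2], [0, 0, 0, 0, 0, 0, 0.2]]]'

```text
clock: 37.95
tcp_pos: [0.6555, -0.0927, 0.0662]
orientation: [0.532, 0.466, 0.532, -0.466]
wrist_force: [-0.3, 0.1, -2.2]
finger_gap: 0.0475
```

Call:
drive_tool --plan '[[[0.2, 0, 0, 0, 0, 0, 0.2], [0.1, 0, 0, 0, 0, 0, 0.2], [0, 0, 0, 0, 0, 0, 0.2], [0, 0, 0, 0, 0, 0, 0.2], [0, 0, 0, 0, 0, 0, 0.2]]]'

```text
clock: 38.37
tcp_pos: [0.6559, -0.0929, 0.0646]
orientation: [0.532, 0.466, 0.531, -0.466]
wrist_force: [-2.5, 0.5, 5.1]
finger_gap: 0.0474
```

Contact at the expected height. Release and rise.

Call:
drive_tool --plan '[[[0, 0, 0, 0, 0, 0, 0.5], [0, 0, 0, 0, 0, 0, 0.8], [0, 0, 0, 0, 0, 0, 0.9], [-0.5, 0, 0, 0, 0, 0, 0.9], [-2, 0, 0, 0, 0, 0, 0.9]]]'

```text
clock: 38.78
tcp_pos: [0.6533, -0.0923, 0.0851]
orientation: [0.53, 0.465, 0.534, -0.467]
wrist_force: [-0.6, -0.2, 0.4]
finger_gap: 0.0772
```

Call:
drive_tool --plan '[[[-3, 0, 0, 0, 0, 0, 1], [-3.5, 0, 0, 0, 0, 0, 1], [-2.5, 0, 0, 0, 0, 0, 1], [-0.5, 0, 0, 0, 0, 0, 1], [0, 0, 0, 0, 0, 0, 1]]]'

```text
clock: 39.2
tcp_pos: [0.6573, -0.0932, 0.1864]
orientation: [0.534, 0.467, 0.53, -0.465]
wrist_force: [0.9, -0.7, 0.7]
finger_gap: 0.0852
```

Run:
```python
from h import *
env.read_camera('wrist'); st(); np.save('T11.npy',T_tool()); im=env.read_camera('wrist')[:,:,::-1]; cv2.imwrite('pics/w11.png',im); plan([.4975,-.3494,.17],6.5,step=3.8)
```

```text
t 39.25 tcp [ 0.6562 -0.093   0.1841] a 7.5 down [ 0.002 -0.001 -1.   ] F [-0.1  0.   0. ] gap 0.0856 q [-0.26  0.5   0.21  1.28 -0.    1.18]
[[0.2,-2.4,2.9,0.1,0.0,0.0,1.0],[0.1,-2.3,2.9,0.2,0.0,0.0,1.0],[0.2,-2.4,3.0,0.1,0.0,0.0,1.0],[0.1,-2.4,2.9,0.1,0.0,0.0,1.0],[0.2,-2.3,3.0,0.1,0.0,0.0,1.0]]
[[0.1,-2.4,2.9,0.2,0.0,0.0,1.0],[0.2,-2.3,3.0,0.1,0.0,0.0,1.0],[0.2,-2.3,2.9,0.1,0.0,0.0,1.0]]
end [ 0.4976 -0.3491  0.1696] a 6.5 n 8
```

View pics/w11.png

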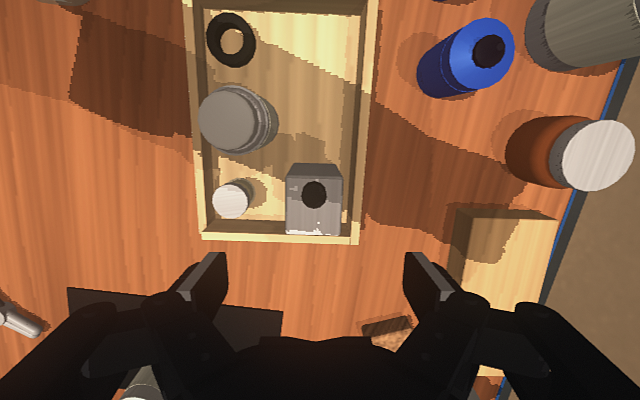

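The square tin is back in its corner at (314,200), upright. Last is the oil bottle.

Call:
drive_tool --plan '[[[0.2, -2.4, 2.9, 0.1, 0, 0, 1], [0.1, -2.3, 2.9, 0.2, 0, 0, 1], [0.2, -2.4, 3, 0.1, 0, 0, 1], [0.1, -2.4, 2.9, 0.1, 0, 0, 1], [0.2, -2.3, 3, 0.1, 0, 0, 1]]]'

```text
clock: 39.72
tcp_pos: [0.5549, -0.2538, 0.1728]
orientation: [0.528, 0.468, 0.531, -0.469]
wrist_force: [0.3, -0.5, 0.6]
finger_gap: 0.0856
```

Call:
drive_tool --plan '[[[0.1, -2.4, 2.9, 0.2, 0, 0, 1], [0.2, -2.3, 3, 0.1, 0, 0, 1], [0.2, -2.3, 2.9, 0.1, 0, 0, 1], [0, 0, 0, 0, 0, 0, 1], [0, 0, 0, 0, 0, 0, 1]]]'

```text
clock: 40.13
tcp_pos: [0.4957, -0.3501, 0.1678]
orientation: [0.525, 0.472, 0.528, -0.472]
wrist_force: [0.8, 0.3, -1.0]
finger_gap: 0.0853
```

Run:
```python
from h import *
env.read_camera('scene');env.read_camera('scene');st(); im=env.read_camera('wrist')[:,:,::-1]; cv2.imwrite('pics/w12.png',im); print(ray(cam('wrist'),(0,0),0)[0]); plan([.4975,-.3494,.058],6.5,n=5)
```

```text
t 40.23 tcp [ 0.4974 -0.3483  0.1687] a 6.5 down [-0.002  0.002 -1.   ] F [-0.1  0.  -0.4] gap 0.0857 q [-0.74  0.4   0.02  1.19  0.    0.71]
0.188532650284562
[[2.2,0.0,0.0,0.0,0.0,0.0,1.0],[2.2,0.0,0.1,0.0,0.0,0.0,1.0],[2.3,0.0,0.0,0.0,0.0,0.0,1.0],[2.2,0.0,0.0,0.1,0.0,0.0,1.0],[2.2,0.0,0.1,0.0,-0.1,0.1,1.0]]
end [ 0.498  -0.3497  0.0581] a 6.5 n 5
```

View pics/w12.png

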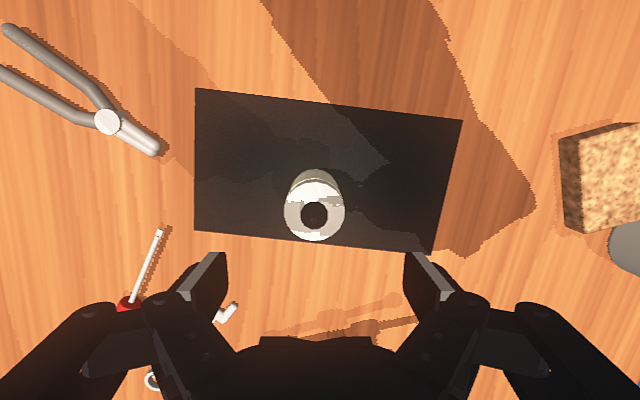

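The bottle is centred (column 314). Descending and gripping it.

Call:
drive_tool --plan '[[[2, 0, 0.1, 0, 0, 0, 1], [3, 0, 0, 0, 0, 0, 1], [3, 0, 0, 0, 0, 0, 1], [2, 0, 0, 0, 0, 0, 1], [1.2, 0, 0, 0, 0, 0, 1]]]'

```text
clock: 40.7
tcp_pos: [0.4976, -0.3469, 0.055]
orientation: [0.527, 0.47, 0.53, -0.47]
wrist_force: [-0.9, 0.3, -0.0]
finger_gap: 0.0853
```

Call:
drive_tool --plan '[[[0.1, 0, 0, 0, 0, 0, 1], [0, 0, 0, 0, 0, 0, 0.8], [0, 0, 0, 0, 0, 0, 0.4], [0, 0, 0, 0, 0, 0, 0.2], [0, 0, 0, 0, 0, 0, 0.2]]]' --squeeze 35

```text
clock: 41.12
tcp_pos: [0.4991, -0.3507, 0.0591]
orientation: [0.529, 0.471, 0.527, -0.471]
wrist_force: [-0.9, 0.2, 2.3]
finger_gap: 0.0487
```

Call:
drive_tool --plan '[[[0, 0, 0, 0, 0, 0, 0.2], [0, 0, 0, 0, 0, 0, 0.2], [-1.5, 0, 0, 0, 0, 0, 0.2], [-3, 0, 0, 0, 0, 0, 0.2], [-3.5, 0, 0, 0, 0, 0, 0.2]]]'

```text
clock: 41.53
tcp_pos: [0.4963, -0.3488, 0.1357]
orientation: [0.526, 0.471, 0.53, -0.471]
wrist_force: [0.5, -0.2, -1.6]
finger_gap: 0.0485
```

Call:
drive_tool --plan '[[[-3.5, 0, 0, 0, 0, 0, 0.2], [-2, 0, 0, 0, 0, 0, 0.2], [-0.5, 0, 0, 0, 0, 0, 0.2], [0, 0, 0, 0, 0, 0, 0.2], [0, 0, 0, 0, 0, 0, 0.2]]]'

```text
clock: 41.95
tcp_pos: [0.4976, -0.3498, 0.1959]
orientation: [0.527, 0.471, 0.528, -0.471]
wrist_force: [-0.3, 1.0, -2.6]
finger_gap: 0.0484
```

Run:
```python
from h import *
st(); T=plan([.6415,.038,.20],6,grip=.2,step=3.2)
```

```text
t 41.95 tcp [ 0.4976 -0.3498  0.1959] a 6.5 down [-0.001  0.001 -1.   ] F [-0.3  1.  -2.6] gap 0.0484 q [-0.74  0.39  0.07  1.25 -0.    0.71]
[[0.0,1.4,-2.8,0.0,0.0,0.0,0.2],[-0.1,1.5,-2.9,0.1,0.0,0.0,0.2],[0.0,1.4,-2.8,0.0,0.0,0.0,0.2],[0.0,1.4,-2.9,0.1,0.0,0.0,0.2],[0.0,1.5,-2.8,0.0,0.0,0.0,0.2]]
[[-0.1,1.4,-2.8,0.0,0.0,0.0,0.2],[0.0,1.4,-2.9,0.1,0.0,0.0,0.2],[0.0,1.5,-2.8,0.0,0.0,0.0,0.2],[-0.1,1.4,-2.9,0.1,0.0,0.0,0.2],[0.0,1.4,-2.8,0.0,0.0,0.0,0.2]]
[[0.0,1.4,-2.9,0.0,0.0,0.0,0.2],[-0.1,1.4,-2.8,0.1,0.0,0.0,0.2],[0.0,1.4,-2.9,0.0,-0.1,0.1,0.2]]
end [0.641  0.0382 0.2001] a 6.0 n 13
```

Call:
drive_tool --plan '[[[0, 1.4, -2.8, 0, 0, 0, 0.2], [-0.1, 1.5, -2.9, 0.1, 0, 0, 0.2], [0, 1.4, -2.8, 0, 0, 0, 0.2], [0, 1.4, -2.9, 0.1, 0, 0, 0.2], [0, 1.5, -2.8, 0, 0, 0, 0.2]]]'

```text
clock: 42.37
tcp_pos: [0.5524, -0.1989, 0.1952]
orientation: [0.525, 0.471, 0.528, -0.472]
wrist_force: [0.3, 0.2, -2.1]
finger_gap: 0.0487
```

Call:
drive_tool --plan '[[[-0.1, 1.4, -2.8, 0, 0, 0, 0.2], [0, 1.4, -2.9, 0.1, 0, 0, 0.2], [0, 1.5, -2.8, 0, 0, 0, 0.2], [-0.1, 1.4, -2.9, 0.1, 0, 0, 0.2], [0, 1.4, -2.8, 0, 0, 0, 0.2]]]'

```text
clock: 42.78
tcp_pos: [0.6077, -0.0502, 0.1972]
orientation: [0.524, 0.472, 0.527, -0.473]
wrist_force: [1.2, -0.3, -2.1]
finger_gap: 0.0488
```

Call:
drive_tool --plan '[[[0, 1.4, -2.9, 0, 0, 0, 0.2], [-0.1, 1.4, -2.8, 0.1, 0, 0, 0.2], [0, 1.4, -2.9, 0, 0, 0, 0.2], [0, 0, 0, 0, 0, 0, 0.2], [0, 0, 0, 0, 0, 0, 0.2]]]'

```text
clock: 43.2
tcp_pos: [0.6403, 0.0398, 0.1979]
orientation: [0.525, 0.471, 0.528, -0.473]
wrist_force: [0.9, 0.7, -1.7]
finger_gap: 0.049
```

Run:
```python
from h import *
env.read_camera('scene'); env.read_camera('scene'); st(); im=env.read_camera('scene')[:,:,::-1]; cv2.imwrite('pics/s9.png',im); plan([.6415,.0375,.072],6,grip=.2,n=5)
```

```text
t 43.3 tcp [0.6402 0.0376 0.1989] a 6.0 down [-0.004 -0.    -1.   ] F [ 0.1  0.3 -1.2] gap 0.049 q [-0.07  0.46  0.18  1.3  -0.    1.4 ]
[[2.6,0.0,0.0,0.0,0.0,0.0,0.2],[2.5,0.1,0.0,0.0,0.0,0.0,0.2],[2.6,0.0,0.0,0.0,0.0,0.0,0.2],[2.5,0.0,0.0,0.0,0.0,0.0,0.2],[2.6,0.1,0.0,0.0,0.0,0.2,0.2]]
end [0.642  0.0372 0.0715] a 6.0 n 5
```

View pics/s9.png

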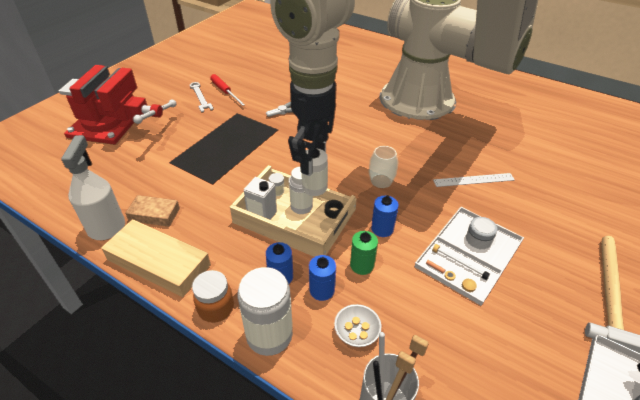

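The bottle is above its spot, and the square tin at (262,197) and spray can at (300,192) stand. Lowering it.

Call:
drive_tool --plan '[[[2, 0, 0, 0, 0, 0, 0.2], [3, 0.1, 0, 0, 0, 0, 0.2], [3, 0, 0, 0, 0, 0, 0.2], [2.5, 0, 0, 0, 0, 0, 0.2], [1.5, 0, 0, 0, 0, 0, 0.2]]]'

```text
clock: 43.77
tcp_pos: [0.6398, 0.0363, 0.0775]
orientation: [0.524, 0.472, 0.526, -0.475]
wrist_force: [-0.0, 0.1, -2.6]
finger_gap: 0.0486
```

Call:
drive_tool --plan '[[[0.7, 0, 0, 0, 0, 0, 0.2], [0.3, 0, 0, 0, 0, 0, 0.2], [0, 0, 0, 0, 0, 0, 0.2], [0, 0, 0, 0, 0, 0, 0.2], [0, 0, 0, 0, 0, 0, 0.2]]]'

```text
clock: 44.18
tcp_pos: [0.6436, 0.0376, 0.073]
orientation: [0.526, 0.474, 0.525, -0.473]
wrist_force: [0.5, -0.6, -2.1]
finger_gap: 0.0487
```

Call:
drive_tool --plan '[[[0.2, 0, 0, 0, 0, 0, 0.2], [0, 0, 0, 0, 0, 0, 0.2], [0, 0, 0, 0, 0, 0, 0.2], [0, 0, 0, 0, 0, 0, 0.2], [0, 0, 0, 0, 0, 0, 0.2]]]'

```text
clock: 44.6
tcp_pos: [0.6425, 0.038, 0.0694]
orientation: [0.526, 0.473, 0.526, -0.473]
wrist_force: [-0.0, -0.6, -1.9]
finger_gap: 0.049
```

Call:
drive_tool --plan '[[[0.2, 0, 0, 0, 0, 0, 0.2], [0.2, 0, 0, 0, 0, 0, 0.2], [0.1, 0, 0, 0, 0, 0, 0.2], [0, 0, 0, 0, 0, 0, 0.2], [0, 0, 0, 0, 0, 0, 0.2]]]'

```text
clock: 45.02
tcp_pos: [0.6423, 0.038, 0.064]
orientation: [0.525, 0.473, 0.526, -0.473]
wrist_force: [0.4, -0.0, -2.1]
finger_gap: 0.0485
```

Call:
drive_tool --plan '[[[0.2, 0, 0, 0, 0, 0, 0.2], [0, 0, 0, 0, 0, 0, 0.2], [0, 0, 0, 0, 0, 0, 0.2], [0, 0, 0, 0, 0, 0, 0.2], [0, 0, 0, 0, 0, 0, 0.2]]]'

```text
clock: 45.43
tcp_pos: [0.6424, 0.038, 0.0623]
orientation: [0.526, 0.473, 0.526, -0.473]
wrist_force: [-0.2, -0.7, -1.5]
finger_gap: 0.0488
```

Call:
drive_tool --plan '[[[0.1, 0, 0, 0, 0, 0, 0.2], [0.1, 0, 0, 0, 0, 0, 0.2], [0, 0, 0, 0, 0, 0, 0.2], [0, 0, 0, 0, 0, 0, 0.2], [0, 0, 0, 0, 0, 0, 0.2]]]'

```text
clock: 45.85
tcp_pos: [0.6424, 0.0379, 0.062]
orientation: [0.526, 0.473, 0.525, -0.473]
wrist_force: [-4.7, 0.2, 8.6]
finger_gap: 0.0487
```

Contact. Release, rise and take a verification view.

Call:
drive_tool --plan '[[[-0.1, 0, 0, 0, 0, 0, 0.5], [0, 0, 0, 0, 0, 0, 0.8], [0, 0, 0, 0, 0, 0, 0.9], [-0.5, 0, 0, 0, 0, 0, 0.9], [-2, 0, 0, 0, 0, 0, 0.9]]]'

```text
clock: 46.27
tcp_pos: [0.6401, 0.0381, 0.0833]
orientation: [0.524, 0.472, 0.527, -0.474]
wrist_force: [0.5, -0.1, 0.1]
finger_gap: 0.0769
```

Call:
drive_tool --plan '[[[-3, 0, 0, 0, 0, 0, 1], [-3.5, 0, 0, 0, 0, 0, 1], [-3.5, 0, 0, 0, 0, 0, 1], [-2.5, 0, 0, 0, 0, 0, 1], [0, 0, 0, 0, 0, 0, 1]]]'

```text
clock: 46.68
tcp_pos: [0.6456, 0.0378, 0.2186]
orientation: [0.529, 0.475, 0.522, -0.471]
wrist_force: [0.1, -0.2, 0.2]
finger_gap: 0.0854
```

Run:
```python
from h import *
st(); plan([.6105,-.0786,.2595],7.2,n=5)
```

```text
t 46.68 tcp [0.6456 0.0378 0.2186] a 6.0 down [ 0.011 -0.001 -1.   ] F [ 0.1 -0.2  0.2] gap 0.0854 q [-0.07  0.45  0.22  1.33 -0.    1.4 ]
[[-0.8,-0.9,2.2,-0.2,0.0,0.0,1.0],[-0.8,-1.0,2.3,-0.3,0.0,0.0,1.0],[-0.9,-0.9,2.2,-0.2,0.0,0.0,1.0],[-0.8,-1.0,2.2,-0.2,0.0,0.0,1.0],[-0.8,-1.0,2.3,-0.3,0.1,-0.6,1.0]]
end [ 0.6101 -0.0789  0.2593] a 7.2 n 5
```

Going back to the first viewpoint, for a like-for-like comparison.

Call:
drive_tool --plan '[[[-0.8, -0.9, 2.2, -0.2, 0, 0, 1], [-0.8, -1, 2.3, -0.3, 0, 0, 1], [-0.9, -0.9, 2.2, -0.2, 0, 0, 1], [-0.8, -1, 2.2, -0.2, 0, 0, 1], [-0.8, -1, 2.3, -0.3, 0, 0, 1]]]'

```text
clock: 47.1
tcp_pos: [0.607, -0.0795, 0.2525]
orientation: [0.531, 0.467, 0.531, -0.467]
wrist_force: [0.1, -0.1, -0.6]
finger_gap: 0.0854
```

Call:
drive_tool --plan '[[[0, 0, 0, 0, 0, 0, 1], [0, 0, 0, 0, 0, 0, 1], [0, 0, 0, 0, 0, 0, 1], [0, 0, 0, 0, 0, 0, 1], [0, 0, 0, 0, 0, 0, 1]]]'

```text
clock: 47.52
tcp_pos: [0.6074, -0.0777, 0.2516]
orientation: [0.53, 0.467, 0.531, -0.467]
wrist_force: [0.3, -0.3, -0.3]
finger_gap: 0.0853
```

Run:
```python
from h import *
st(); np.save('T13.npy',T_tool()); im=env.read_camera('wrist')[:,:,::-1].copy()
a=cv2.imread('pics/w2.png'); z=lambda i:cv2.resize(i[35:240,240:410],None,fx=2.3,fy=2.9*1,interpolation=cv2.INTER_CUBIC)
z=lambda i:cv2.resize(i[35:240,240:410],None,fx=2.3,fy=2.3,interpolation=cv2.INTER_CUBIC)
cv2.imwrite('pics/cmp.png',np.hstack([z(a),z(im)])); cv2.imwrite('pics/w13.png',im)
cv2.imwrite('pics/w13c.png',cv2.resize(im[35:240,240:410],None,fx=2.9,fy=2.9,interpolation=cv2.INTER_CUBIC))
```

```text
t 47.52 tcp [ 0.6074 -0.0777  0.2516] a 7.3 down [-0.001  0.    -1.   ] F [ 0.3 -0.3 -0.3] gap 0.0853 q [-0.26  0.39  0.2   1.39  0.    1.19]
```

View pics/w13c.png

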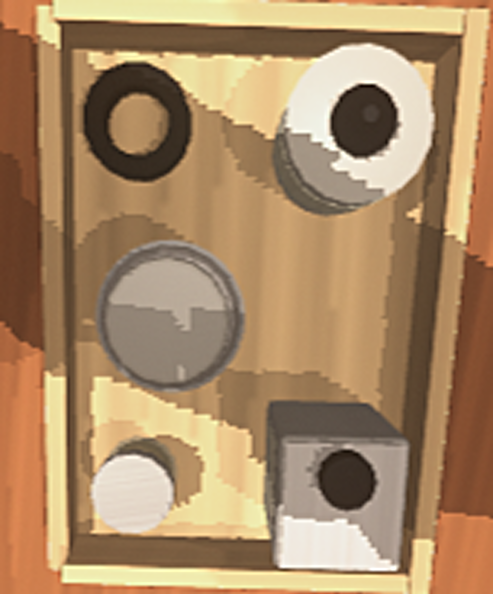

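View pics/cmp.png

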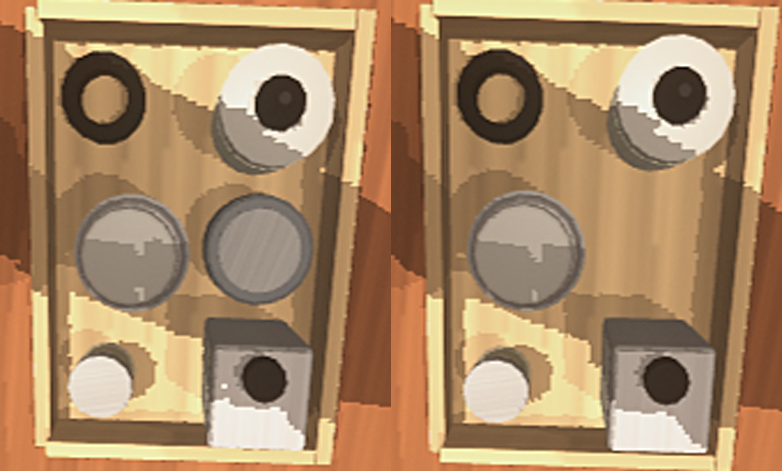

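Run:
```python
from h import *
c=cam('wrist',np.load('T13.npy')); f=lambda u,v:(240+u/2.9,35+v/2.9)
S={'spray':(.5863,-.032),'oil':(.6419,.0382),'sqcap':(.6529,-.0788),'jar':(.5759,-.1072),'tape':(.5603,.0395)}
for n,u,v,z in [('spray',170,314,.086),('oil',359,124,.085),('sqcap',347,478,.106),('jar',133,493,.05),('tape',137,121,.025)]:
    p=ray(c,f(u,v),z); print(n,p.round(4),'shift mm',((p[:2]-S[n])*1000).round(1))
b=np.array([ray(c,f(*p),.05)[:2] for p in [(491,12),(427,590)]]); print('back edge',b.round(4),'was (.6856,.0902),(.7069,-.1345)')
im=env.read_camera('top')[:,:,::-1]; cv2.imwrite('pics/t3.png',im)
im=env.read_camera('scene')[:,:,::-1]; cv2.imwrite('pics/s10.png',im); st()
```

```text
spray [ 0.5846 -0.03    0.086 ] shift mm [-1.7  2. ]
oil [0.6404 0.0401 0.085 ] shift mm [-1.5  1.9]
sqcap [ 0.6531 -0.0765  0.106 ] shift mm [0.2 2.3]
jar [ 0.5758 -0.1072  0.05  ] shift mm [-0.1  0. ]
tape [0.56   0.0397 0.025 ] shift mm [-0.3  0.2]
back edge [[ 0.686   0.089 ]
 [ 0.7062 -0.1341]] was (.6856,.0902),(.7069,-.1345)
t 47.67 tcp [ 0.6074 -0.0779  0.2519] a 7.3 down [-0.001  0.    -1.   ] F [-0.   0.  -0.1] gap 0.0853 q [-0.26  0.38  0.2   1.39 -0.    1.18]
```

View pics/s10.png

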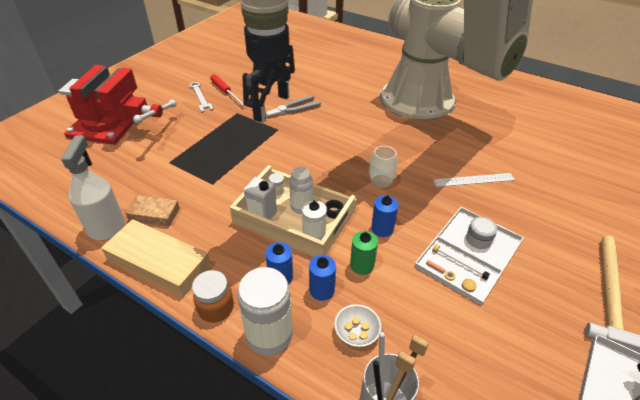

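Run:
```python
from h import *
s=cam('scene'); t=cam('top')
print(proj(s,[.454,.342,.046]),proj(t,[.454,.342,.046]))
for n in ('s10','t3'):
    i=cv2.imread(f'pics/{n}.png'); c=(205,205,440,440) 
a=cv2.imread('pics/s10.png')[205:275,445:525]; b=cv2.imread('pics/t3.png')[205:285,165:245]
cv2.imwrite('pics/fin.png',np.hstack([cv2.resize(a,(400,350)),cv2.resize(b,(400,400))[:350]]))
```

```text
[483.89896426 225.44114517] [198.8327197  248.17680463]
```

View pics/fin.png

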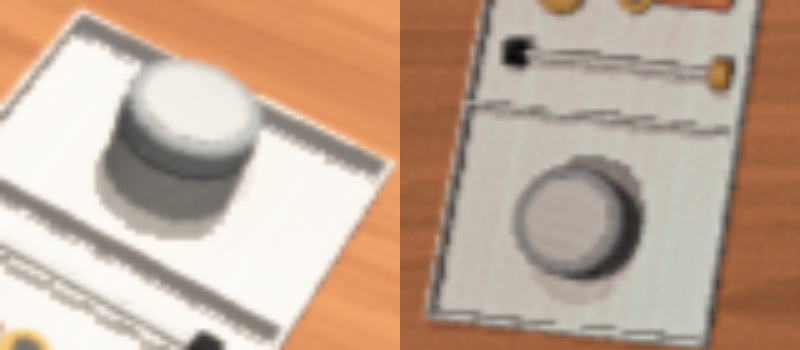

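The lid centre is at scene (483.6,226.4) against (483.9,225.4) expected, and at top (199.2,249.4) against (198.8,248.2). That puts the tin within about 3 mm of the bay centre. Handing in.

```bash
python3 -c "
from h import *
print(env.hand_in()); st()"
```

```text
the job is handed in; nothing more can be done
None
the job is handed in; nothing more can be done
```

I stood the square tin, oil bottle and spray can on the mat, set the grease tin in the middle of the tray's empty compartment, and put all three back in their places. I handed the job in at about 48 s of the 138 s allowed; no verdict is reported.

**Last checks:**
- **Tall containers:** all three stand upright, each about 2–3 mm from where it started.
- **Jar and tape roll:** these moved less than 0.5 mm. The lantern glass looked unmoved in the scene view, but I did not measure it.
- **Grease tin:** it is upright, within about 3 mm of the compartment centre in the scene and top views. The wrist view taken right after placing put it about 5 mm off; the views disagree slightly, but all are within the 15 mm limit.
- **Robot:** the gripper was open and clear of everything. The highest wrist force I read was about 19 N, when the spray can was pressed onto the caddy floor; I eased it back 2 mm before letting go.

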